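# Hang the driver rack on its keyhole studs and lock it with the clevis pin

### The arm

A 6-joint arm with a two-finger parallel gripper is mounted at the origin on a cart in front of the work surface, level with it; the furniture and walls round the work are solid. World frame = base frame: x ahead of the robot, y to its left, z up, the work surface at z = 0. Lengths are in mm, angles in rad, forces in N, time in s.
With the tool pointing down it reaches from about 275 to 1000 mm from the base axis. Payload 8.4 kg.
Tool frame: the origin (TCP) lies at the very end of the fingers, on their centre line; the grasp point (between the pads) lies 19 mm behind it; z points along the fingers, x is the direction in which the jaws open and shut, and the axes are right-handed (so a half turn about z gives the same grasp; the last joint's range is limited). The gripper opens to 85 mm and grips with 20 to 120 N. Pads are 22 mm wide; open, the fingers measure 114 mm over their backs; the gripper's body (76 mm by 85 mm) begins 54 mm behind the grasp point. The pads swing forward as they close: fully open they stand 13 mm farther back than shut.
Start: joints at [-1.258, 0.353, 1.633, -0, 1.155, -0.002], TCP at [193.515, -594.289, 192.581] pointing down, gripper open.
Joint ranges: [-2.63, 2.63], [-0.92, 2.1], [0.06, 2.66], [-1.3, 4.44], [0, 2.69], [-3.02, 3.02]. Speed limits (rad/s): [2.22, 2.22, 2.79, 3.14, 3.14, 3.14].

### API

Orientations are given as [roll, pitch, yaw] about the fixed x, y, z axes, in that order (R = Rz(yaw) Ry(pitch) Rx(roll)).
In Python, from rig import r gives the robot as it stands.
- The arm moves only by the tool arm_command, never from a script. Its argument "targets" is a list of rows, each a list of 6 numbers: the shift along the tool's x, y, z in m, then the turn, a rotation vector about the tool's x, y, z in rad. A call has 1 to 20 rows; each row shifts and turns the commanded pose from where the row before left it, along the tool's axes as they then stand; what a row does not reach is not made up. A row lasts 1/12 s, in which the tool goes at most 41.7 mm and 7.16 degrees, less where a joint would pass 70% of its speed; a pose out of reach is approached as far as the arm can. A call is refused whole if a number of a shift passes 0.0417 or a number of a turn 0.125, either way. A call with a gripper value outside its range is refused whole. "fingers" is the finger opening in m, from 0 to 0.0854, set as the call begins (left out, the last holds). The fingers move at their own pace and stop on an object; "squeeze" is the grip in N (left out, the last holds). Time passes only in rows, so rows that do not move let the fingers close. It gives the time, the measured TCP pose, the force and the opening at its end, in the units of the state.
- r.sense(): the state, without advancing time (a new reading comes with each control period).
- r.grab_frame(name): name is "scene" or "top" or "wrist"; returns a dict with "image" (420x560x3 uint8, blue, green, red), "fx", "fy", "cx", "cy" (pixels), "xyz" and "orientation" of the camera in the world. Camera axes: x right, y down, z forward; pixel columns grow to the right and rows downward; lengths in mm; the calibration is good to about 2 mm. A picture is of the moment at which its call begins. There is no depth.
- r.sign_off(): hands the job in, once; it reports no verdict.
The state is a dict: "clock": time; "qpos": joint angles; "qvel": joint speeds; "joint_efforts": joint torques, N m; "eef_pos": TCP position; "tcp_rot": TCP orientation; "contact_force": force on the tool from outside, world axes, zero at the start; "wrist_torque": the same for the moment, N m; "opening": opening from 0.0 (shut) to 1.0 (fully open).
Only numpy, scipy, OpenCV 4.12 (cv2) and the standard library are available. Lean on these libraries where they do the work, as an engineer would, in place of code of your own. Each camera call takes 0.05 s, during which the arm holds its last target.

### The job

Hang the steel driver rack on the upright stand: bring the big ends of both keyholes over the two stud heads with the rack's lug between the fork cheeks, press it back against the panel and slide it down until it is fully home on the studs. Then take the headed pin from its rest and push it sideways through the fork and the lug, from whichever side is free, until its head seats against the fork, and let go. Do not knock over or shove aside the two bottles and the jar standing round the stand.

Things in the scene. Friction and masses are not known exactly. Their poses are not given: they have to be found in the camera images.
- stand: Fixed grey metal stand, mm. Origin on the bench at the middle of the panel's front face; -x points out of that face, y along the panel, z up. Panel 110 wide, x 0 to 14, top edge z 125; base plate 314 wide, 8 high, x -47 to 57. The rack hung home has its origin at (0, 0, 45) here, same heading; heads enter the big keyhole ends 20 higher. Hung, it has 2.5 mm forward play.
- studs (a point): Point on the panel face midway between the two steel studs, at (0, 0, 107) in the stand frame, same axes. Studs at y +25 and -25 mm, sticking out to -x: shank dia 7.5, head dia 15 and 4 thick, underside of head 6.5 and front of head 10.5 in front of the panel face.
- fork (a point): Centre of the fork on top of the panel, at (10, 0, 160) mm in the stand frame, same axes: on the axis (y) of the two 12 mm eight-sided cheek holes, midway. Cheeks at y 8.5 to 14.5 on both sides, x 0 to 22 and z up to 172 of the stand frame; gap open to front, top and rear.
- bracket: Loose steel driver rack, 250 g, standing upright on its shelf. Origin: bottom middle of the back plate's rear face; x backward (toward the panel when hung), y sideways, z up. Plate 84 wide, 80 high, x -4 to 0 mm; shelf 5 thick, forward to x -60. Middle web 10 thick (y) from the grip tongue through to the lug behind.
- keyholes (a point): Midway between the big ends of the rack's two keyholes on the rear face, at (0, 0, 42) mm in the rack frame, same axes. Keyholes at y +25 and -25: eight-sided big end 23 across; slot 10.5 wide runs up from it to its closed end 24 above this point.
- grip (a point): Middle of the rack's grip tongue, at (-28, 0, 104) mm in the rack frame, same axes: pinch it here across y with fingers pointing down. Tongue 10 thick (y), spans 26 in x and 44 in z; its top is 22 above this point; the back plate (top at z 80 of the rack) is 24 behind.
- lug (a point): Centre of the hole (along y) in the rack's lug, at (12, 0, 115) mm in the rack frame, same axes: hole 18 wide in x, 13 high, lug 10 thick, reaching back to x 26 and from z 104 to 126 of the rack frame.
- pin: Loose steel headed pin, 40 g, lying level, axis 40 mm above the bench. Origin on the axis; x toward the tip. Shank dia 8 from x -14.5 to tapered tip at 30.5 (last 5 tapering to dia 4); head dia 18, x -18.5 to -14.5; ribbed grip dia 12, x -18.5 to -44.5: pinch across it at x -31. Seated from either side, its origin is at the fork centre.
- pin_rest: Fixed black pin rest: base 85 x 40 x 6 mm, two saddles 18 wide up to z 43 under the shank at x 22 to 28 and -12 to -5. Origin on the bench right under the pin's origin as it lies; x along the pin to its tip. The pin lifts straight up; its grip end overhangs freely.
- wash_bottle: Loose wash bottle with a spout, 59 mm dia x 175 high, standing on the stand's base plate at one side, where it is in the way of inserting the pin; origin under its middle. Leave it alone.
- screw_jar: Loose clear jar of screws with a dark lid, 48 mm dia x 58 high, on the base plate at the other side, low enough to work above; origin under its middle. Leave it alone.
- small_bottle: Loose white bottle with black cap, 41 mm dia x 89 high, in front of the stand; origin under its middle. Leave it alone.

How it is judged (in metres and radians):
On the way, in this order (a step that is already met when the one before it is completed fails the run):
1. the rack is down on both studs, its back plate behind the stud heads (z of bracket in the frame of stand between 0.041 and 0.049 m and x of bracket in the frame of stand between -0.005 and 0.003 m and y of bracket in the frame of stand between -0.005 and 0.005 m and angle between bracket's own z axis and vertical below 0.12 rad), for 0.2 s.
2. the pin is through fork and lug with its head against a cheek (distance between pin and fork below 0.006 m and angle between the x axis of pin and the y axis of fork, either way round below 0.25 rad and y of pin in the frame of fork between -0.004 and 0.004 m), for 0.2 s.
At the end, for the whole second after the job is handed in: The rack hangs home on both studs (within 4 mm in height, 5 mm sideways and forward, leaning under 0.12 rad); the pin is through fork and lug, head within 4 mm of seated, its origin within 6 mm of the fork centre, within 0.25 rad of the fork axis; both released and at rest (all of step 1 and all of step 2 and linear speed of each of bracket, pin below 0.02 m/s); the robot touches nothing.
It fails at once if a bottle or the jar is moved by more than 25 mm (distance of any of wash_bottle, screw_jar, small_bottle from where it was at the start of the episode above 0.025 m).
It fails at once if a bottle or the jar is tipped over (angle between any of wash_bottle, screw_jar, small_bottle's own z axis and vertical above 0.5 rad).
It also fails if it takes over 59 s, if anything falls off the work surface, if the arm or the gripper's body presses on something with over 40 N, if the wrist force passes 120 N, or if a joint passes its speed limit or range.

## Working session

There is one attempt and no reset: what is moved stays moved. The work goes in short steps, Python scripts to look and compute and a tool call to move; the robot and the scene stay as the last step left them, time stands still between calls to the robot, and variables do not carry over. Pictures are saved under pics/ and viewed, and the job is handed in when it is done.

Besides the shell and the picture viewer there is one more tool, called as name(argument=value, ...) on one line, values as JSON. arm_command: Moves the arm, as the interface text tells. Its arguments: {"type":"object","properties":{"targets":{"type":"array"},"fingers":{"type":"number"},"squeeze":{"type":"number"}},"required":["targets"]}

```bash
ls; mkdir -p pics
cat > h.py <<'E'
import numpy as np,cv2,pickle
from scipy.spatial.transform import Rotation as R
def cam(r,n,tag):
    f=r.grab_frame(n); cv2.imwrite(f'pics/{tag}.png',f['image']); pickle.dump(f,open(f'pics/{tag}.pkl','wb')); return f
def load(tag): return pickle.load(open(f'pics/{tag}.pkl','rb'))
def rot(f):
    o=np.array(f['orientation'],float)
    return o if o.shape==(3,3) else R.from_euler('xyz',o).as_matrix()
def ray(f,u,v):
    d=rot(f)@np.array([(u-f['cx'])/f['fx'],(v-f['cy'])/f['fy'],1]); return np.array(f['xyz'],float),d/np.linalg.norm(d)
def onz(f,u,v,z):
    o,d=ray(f,u,v); return o+d*(z-o[2])/d[2]
def tri(*a):
    A=np.zeros((3,3));b=np.zeros(3);L=[ray(*x) for x in a]
    for o,d in L:
        P=np.eye(3)-np.outer(d,d);A+=P;b+=P@o
    p=np.linalg.solve(A,b); return p,[np.linalg.norm(np.cross(p-o,d)) for o,d in L]
def proj(f,p):
    c=rot(f).T@(np.array(p,float)-np.array(f['xyz'],float)); return np.array([f['fx']*c[0]/c[2]+f['cx'],f['fy']*c[1]/c[2]+f['cy']])
E
python3 - <<'E'
from rig import r
from h import *
print(r.sense())
for n in ['scene','top','wrist']:
    f=cam(r,n,n+'0'); print(n,[f[k] for k in ['fx','fy','cx','cy','xyz','orientation']])
E
```

```text
pics
{'clock': 0.0, 'qpos': array([-1.25839349e+00,  3.53679068e-01,  1.63413367e+00,  3.70036791e-05,
        1.15519737e+00, -2.40873829e-03]), 'qvel': array([ 1.29931925e-04,  6.11281278e-05, -1.08171251e-03,  1.15555028e-03,
       -5.87604437e-04, -1.91523406e-03]), 'joint_efforts': array([ 1.60836793e-03, -6.05236030e+01, -3.42068338e+01,  1.32351656e-04,
        9.37714329e-03, -1.44750021e-05]), 'eef_pos': array([ 193.36696005, -593.77584975,  191.84261023]), 'tcp_rot': array([-3.14155541e+00,  1.41736489e-03, -1.25599969e+00]), 'contact_force': array([-0.64804247,  0.38481062,  0.43905753]), 'wrist_torque': array([-0.04092111, -0.04140031,  0.03653421]), 'opening': 0.9977882691143346}
scene [428.4240292788936, 428.4240292788936, 278.7259300453924, 210.55355014164195, array([ 59.70764602, 564.70439248, 926.97366622]), array([-2.41093253,  0.00723161, -2.42425487])]
top [409.6912720885626, 409.6912720885626, 283.8154026069325, 211.37962985098417, array([ 470.27645431,   11.24452554, 1223.14882642]), array([-3.05769534,  0.0053052 , -1.57016037])]
wrist [343.812309491152, 343.812309491152, 278.7392830395521, 207.78489192899858, array([ 259.38569252, -572.6252135 ,  372.93594127]), array([ 2.86603589e+00,  2.72800461e-05, -1.25532702e+00])]
```

View pics/scene0.png

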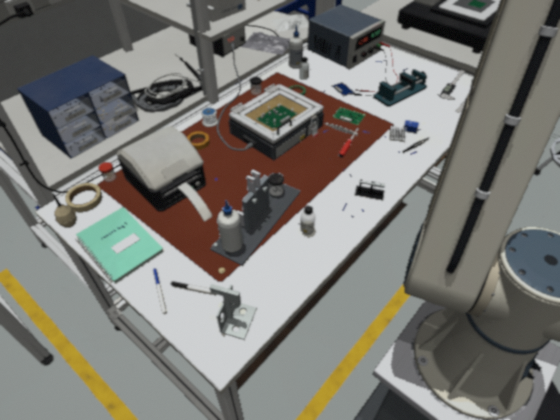

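View pics/top0.png

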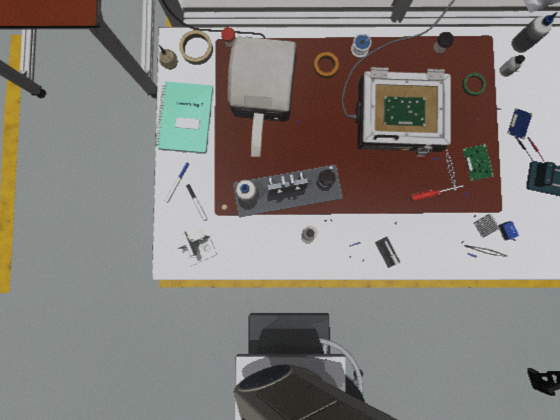

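View pics/wrist0.png

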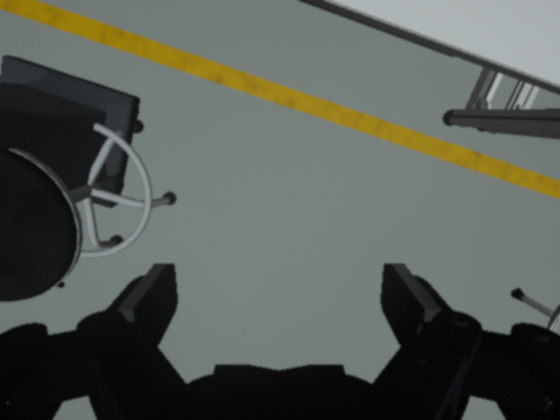

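The scene view shows the rack at about (235,312), the stand at about (255,215) and the pin rest at about (370,188). In the top view they are at (197,245), (287,190) and (388,251). I'll enlarge these areas.

Run:
```python
from h import *
def crop(tag,x0,y0,w,h,s,out):
    im=cv2.imread(f'pics/{tag}.png')[y0:y0+h,x0:x0+w]
    cv2.imwrite(f'pics/{out}.png',cv2.resize(im,None,fx=s,fy=s,interpolation=cv2.INTER_CUBIC))
crop('top0',165,150,250,130,3.2,'c_top')
crop('scene0',200,160,200,180,3.3,'c_sc')
```

```text
(no output)
```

View pics/c_top.png

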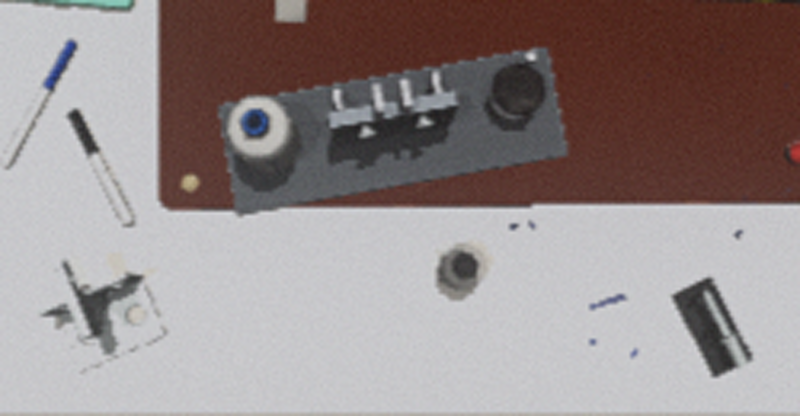

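View pics/c_sc.png

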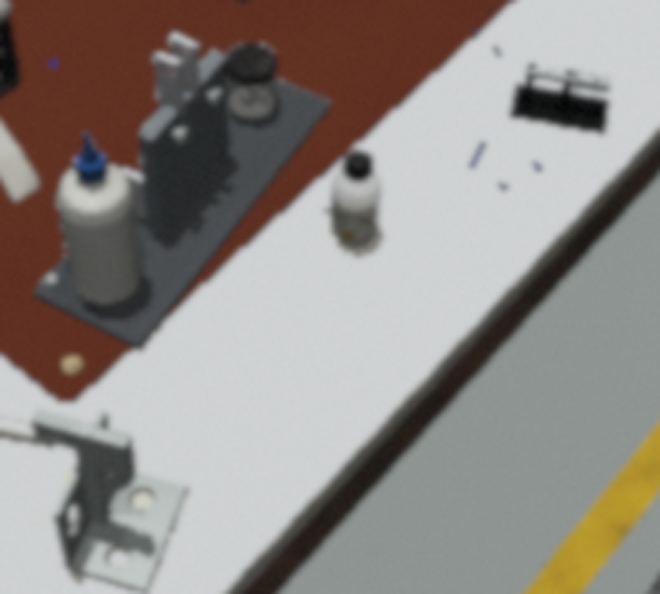

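```bash
cat >> h.py <<'E'
def tc(u,v): return 165+u/3.2-0.35,150+v/3.2-0.35
def sc(u,v): return 200+u/3.3-0.35,160+v/3.3-0.35
E
python3 - <<'E'
from h import *
np.set_printoptions(precision=1,suppress=True)
T=load('top0');S=load('scene0')
for n,t,s in [('rack shelf far corner',(167,332),(188,488)),('shelf hole',(136,315),(143,500)),('plate top a',(66,263),(35,415)),
  ('cheekpost1 top',(378,88),None)]:
    if s: print(n,tri((T,*tc(*t)),(S,*sc(*s))))
print('base corners',[onz(T,*tc(*p),8) for p in [(220,103),(548,48),(567,155),(238,213)]])
print('shelf',onz(T,*tc(167,332),5),onz(T,*tc(82,372),5))
print('plate top',onz(T,*tc(66,263),80),onz(T,*tc(100,348),80))
print('rest',[onz(T,*tc(*p),6) for p in [(673,293),(712,278),(752,360),(715,377)]])
print('jar lid',onz(T,*tc(517,90),58),'wash',onz(T,*tc(255,122),175),'small',onz(T,*tc(463,266),89))
print(tri((T,*tc(463,266)),(S,*sc(358,157))))
E
```

```text
rack shelf far corner (array([446.3, 215.8,  -0.9]), [np.float64(1.8092185629422561), np.float64(1.8092185629422783)])
shelf hole (array([462.7, 244.9,   1.8]), [np.float64(1.0388872832096183), np.float64(1.0388872832095553)])
plate top a (array([509.1, 284.9, 116. ]), [np.float64(1.7988836230492349), np.float64(1.7988836230492349)])
base corners [array([661.3, 168.9,   8. ]), array([ 713.3, -138.6,    8. ]), array([ 612.3, -155.3,    8. ]), array([558., 151.,   8.])]
shelf [447.8 216.    5. ] [411. 294.   5.]
plate top [509.  292.5  80. ] [435.3 261.4  80. ]
rest [array([ 484.1, -252.1,    6. ]), array([ 497.9, -288.4,    6. ]), array([ 422.6, -323.6,    6. ]), array([ 407. , -289.3,    6. ])]
jar lid [ 665.1 -104.2   58. ] wash [619.5 118.8 175. ] small [506.3 -53.3  89. ]
(array([505.5, -53.6,  92.7]), [np.float64(0.8435547645675172), np.float64(0.8435547645673857)])
```

```bash
cat >> h.py <<'E'
np.set_printoptions(precision=4,suppress=True)
def TR(s): return R.from_euler('xyz',s['tcp_rot']).as_matrix()
def plan(r,pos=None,rpy=None):
    s=r.sense(); M=TR(s); p=np.array(s['eef_pos'])
    if pos is not None:
        d=M.T@(np.array(pos)-p)/1000; n=max(1,int(np.ceil(max(abs(d).max()/.0417,np.linalg.norm(d)/.0417)))); print('shift',d,'rows',n,'each',d/n)
    if rpy is not None:
        w=R.from_matrix(M.T@R.from_euler('xyz',rpy).as_matrix()).as_rotvec(); n=max(1,int(np.ceil(np.linalg.norm(w)/.12))); print('turn',w,'rows',n,'each',w/n)
def st(r):
    s=r.sense(); print('t',round(s['clock'],2),'tcp',np.round(s['eef_pos'],1),'rpy',np.round(s['tcp_rot'],4),'F',np.round(s['contact_force'],1),'open',round(s['opening']*85.4,1),'q',np.round(s['qpos'],2))
E
python3 - <<'E'
from rig import r
from h import *
s=r.sense();f=load('wrist0');M=TR(s)
print(M.T@(np.array(f['xyz'])-s['eef_pos']), M.T@rot(f))
plan(r,(400,200,310),(np.pi,0,-1.2566+0.6))
# camera look for TCP
E
```

```text
[   0.0169  -69.325  -180.9006] [[ 1.      0.0004  0.0012]
 [-0.0007  0.9623  0.2721]
 [-0.001  -0.2721  0.9623]]
shift [-0.691  -0.4423 -0.1172] rows 20 each [-0.0346 -0.0221 -0.0059]
turn [-0.0003  0.001  -0.5994] rows 5 each [-0.0001  0.0002 -0.1199]
```

Run:
```python
from rig import r
from h import *
plan(r,(480,260,310))
```

```text
shift [-0.7233 -0.5369 -0.1172] rows 22 each [-0.0329 -0.0244 -0.0053]
```

arm_command(targets=[[-0.03,-0.0224,-0.005,0,0,0],[-0.03,-0.0224,-0.005,0,0,0],[-0.03,-0.0224,-0.005,0,0,0],[-0.03,-0.0224,-0.005,0,0,0],[-0.03,-0.0224,-0.005,0,0,0],[-0.03,-0.0224,-0.005,0,0,0],[-0.03,-0.0224,-0.005,0,0,0],[-0.03,-0.0224,-0.005,0,0,0],[-0.03,-0.0224,-0.005,0,0,0],[-0.03,-0.0224,-0.005,0,0,0],[-0.03,-0.0224,-0.005,0,0,0],[-0.03,-0.0224,-0.005,0,0,0]])

```text
clock: 1.15
eef_pos: [337.6, -167.0, 252.9]
tcp_rot: [-3.141, -0.0, -1.257]
contact_force: [0.8, -0.4, 0.1]
opening: 0.999
```

arm_command(targets=[[-0.03,-0.0224,-0.005,0,0,0],[-0.03,-0.0224,-0.005,0,0,0],[-0.03,-0.0224,-0.005,0,0,0],[-0.03,-0.0224,-0.005,0,0,0],[-0.03,-0.0224,-0.005,0,0,0],[-0.03,-0.0224,-0.005,0,0,0],[-0.03,-0.0224,-0.005,0,0,0],[-0.03,-0.0224,-0.005,0,0,0],[-0.03,-0.0224,-0.005,0,0,0],[-0.03,-0.0224,-0.005,0,0,0],[-0.03,-0.0224,-0.005,0,0,0],[-0.03,-0.0224,-0.005,0,0,0],[0,0,0,0,0,0],[0,0,0,0,0,0]])

```text
clock: 2.32
eef_pos: [481.8, 258.3, 312.0]
tcp_rot: [3.141, -0.0, -1.253]
contact_force: [0.6, -0.6, 0.2]
opening: 1.005
```

Run:
```python
from rig import r
from h import *
cam(r,'wrist','w1');st(r)
```

```text
t 2.37 tcp [481.3 257.  311.9] rpy [ 3.1401 -0.0006 -1.2546] F [ 0.9 -0.2 -0.3] open 85.7 q [ 0.49  0.13  1.65 -0.    1.36  1.74]
```

View pics/w1.png

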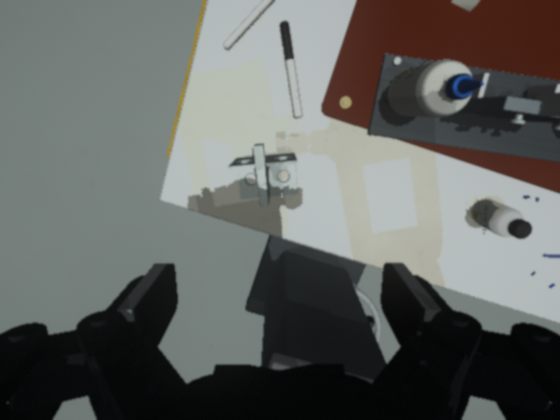

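The wrist view shows the rack with its plate edge from (232,162) to (296,157). The web runs from (260,145) to (265,203), with the lug at the top.

```bash
cat >> h.py <<'E'
def crop(tag,x0,y0,w,h,s,out):
    im=cv2.imread(f'pics/{tag}.png')[y0:y0+h,x0:x0+w]
    cv2.imwrite(f'pics/{out}.png',cv2.resize(im,None,fx=s,fy=s,interpolation=cv2.INTER_CUBIC))
E
python3 - <<'E'
from h import *
crop('w1',215,125,110,95,7,'c_w1')
crop('w1',360,40,200,110,4,'c_w1b')
E
```

```text
(no output)
```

View pics/c_w1.png

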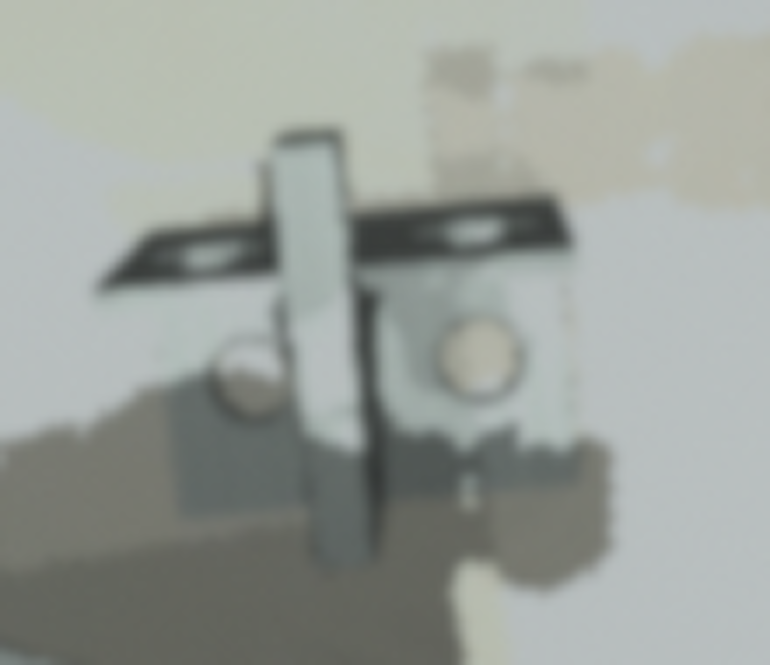

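View pics/c_w1b.png

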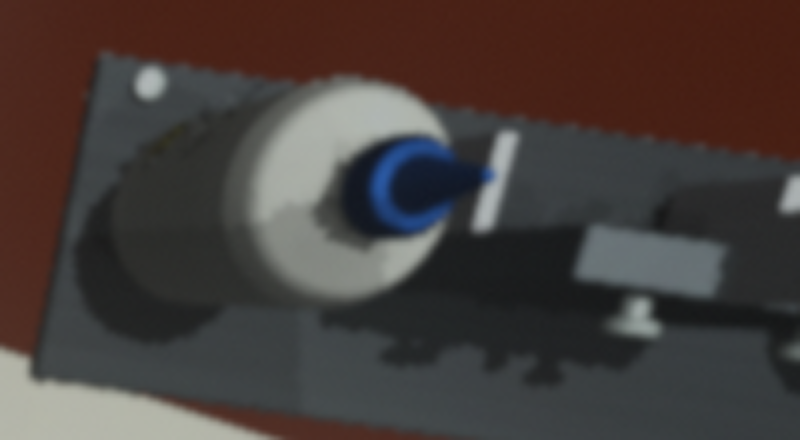

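Run:
```python
from h import *
W=load('w1'); c=lambda u,v:(215+u/7-.43,125+v/7-.43)
a=onz(W,*c(309,147),126);b=onz(W,*c(342,566),126)
print(a,b,np.linalg.norm(a-b),'head',np.arctan2(*(a-b)[:2][::-1]))
e=onz(W,*c(98,291),80);f=onz(W,*c(573,245),80);print(e,f,np.linalg.norm(e-f),'head',np.arctan2(*(e-f)[:2][::-1])-np.pi/2)
e2=onz(W,*c(182,515),5);f2=onz(W,*c(580,483),5);print(e2,f2,np.linalg.norm(e2-f2),np.arctan2(*(e2-f2)[:2][::-1])-np.pi/2)
h1=onz(W,*c(251,376),5);h2=onz(W,*c(481,358),5);print(h1,h2,np.arctan2(*(h1-h2)[:2][::-1])-np.pi/2)
for h in [.28,.32]:
  x=np.array([np.cos(h),np.sin(h),0])
  print(h,'origin est web',(a+b)/2+7.5*x,'plate',(e+f)/2, 'shelf',(e2+f2)/2+60*x)
# stand via base corners in top + panel
T=load('top0')
W2=lambda u,v:(360+u/4-.375,40+v/4-.375)
print('base left corners wrist',onz(W,*W2(103,52),8),onz(W,*W2(36,377),8))
# panel top far-left corners z125
print('panel top', [onz(W,*W2(*p),125) for p in [(593,226),(727,246),(715,297),(577,277)]])
```

```text
[507.3043 288.3209 126.    ] [446.3702 263.8633 126.    ] 65.65928686721406 head 0.3816946144567798
[467.4202 316.6155  80.    ] [500.5084 241.4078  80.    ] 82.1646100584151 head 0.41447134342929015
[413.0185 293.6611   5.    ] [445.5078 216.8612   5.    ] 83.38927718758144 0.40020752368600276
[445.7408 288.5511   5.    ] [464.0821 244.7893   5.    ] 0.3968771357574723
0.28 origin est web [484.0451 278.1648 126.    ] plate [483.9643 279.0117  80.    ] shelf [486.9265 271.8425   5.    ]
0.32 origin est web [483.9565 278.4514 126.    ] plate [483.9643 279.0117  80.    ] shelf [486.2173 274.1351   5.    ]
base left corners wrist [659.8397 170.1387   8.    ] [557.0245 151.4502   8.    ]
panel top [array([634.1731,  61.9024, 125.    ]), array([640.5567,  26.9406, 125.    ]), array([628.4501,  23.4562, 125.    ]), array([621.73  ,  59.7504, 125.    ])]
```

Run:
```python
from rig import r
from h import *
plan(r,(600,20,330),(np.pi,0,-1.396))
```

```text
shift [ 0.2621 -0.0391 -0.018 ] rows 7 each [ 0.0374 -0.0056 -0.0026]
turn [ 0.0015 -0.0007  0.1414] rows 2 each [ 0.0007 -0.0003  0.0707]
```

arm_command(targets=[[0.033,-0.005,-0.0023,0,0,0],[0.033,-0.005,-0.0023,0,0,0],[0.033,-0.005,-0.0023,0,0,0],[0.033,-0.005,-0.0023,0,0,0],[0.033,-0.005,-0.0023,0,0,0],[0.033,-0.005,-0.0023,0,0,0],[0.033,-0.005,-0.0023,0,0,0],[0.033,-0.005,-0.0023,0,0,0],[0,0,0,0,0,0.07],[0,0,0,0,0,0.07],[0,0,0,0,0,0],[0,0,0,0,0,0]])

```text
clock: 3.37
eef_pos: [600.7, 17.0, 330.9]
tcp_rot: [3.141, -0.0, -1.395]
contact_force: [0.8, 0.2, -0.1]
opening: 0.998
```

Run:
```python
from rig import r
from h import *
cam(r,'wrist','w2');st(r)
```

```text
t 3.42 tcp [600.8  17.5 331. ] rpy [ 3.1413 -0.0001 -1.3944] F [ 0.4  0.2 -0.1] open 85.7 q [ 0.03  0.22  1.51 -0.    1.41  1.42]
```

View pics/w2.png

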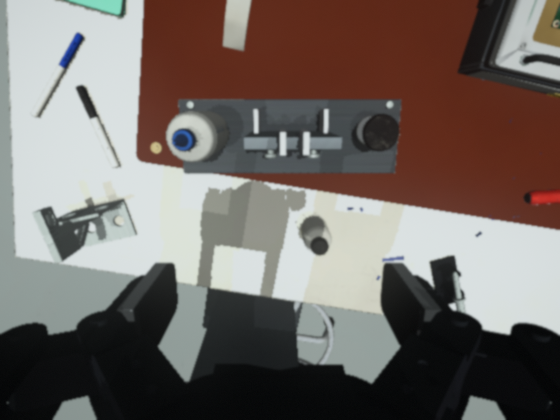

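Run:
```python
from h import *
crop('w2',230,90,125,80,6.4,'c_w2')
crop('w2',425,245,50,80,7,'c_w2p')
crop('w2',165,85,250,105,3.2,'c_w2b')
```

```text
(no output)
```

View pics/c_w2.png

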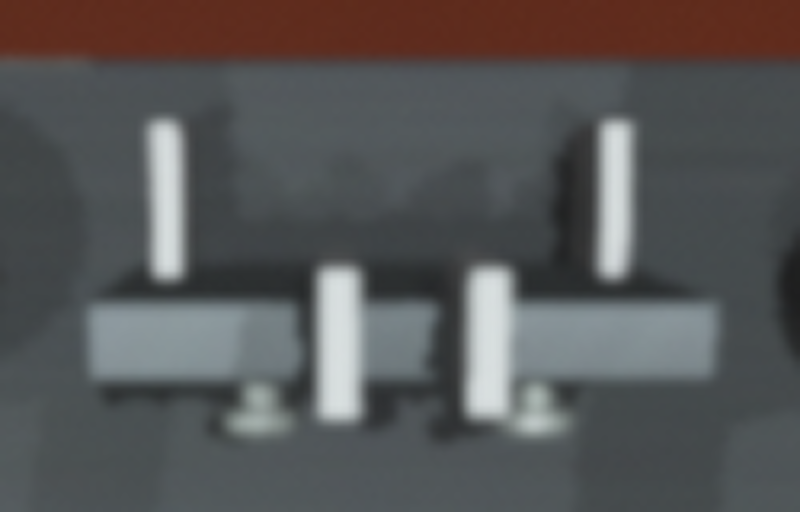

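View pics/c_w2p.png

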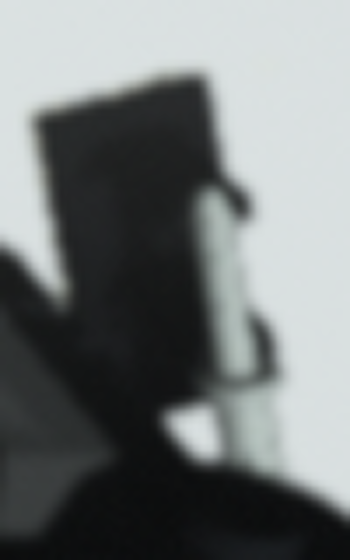

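View pics/c_w2b.png

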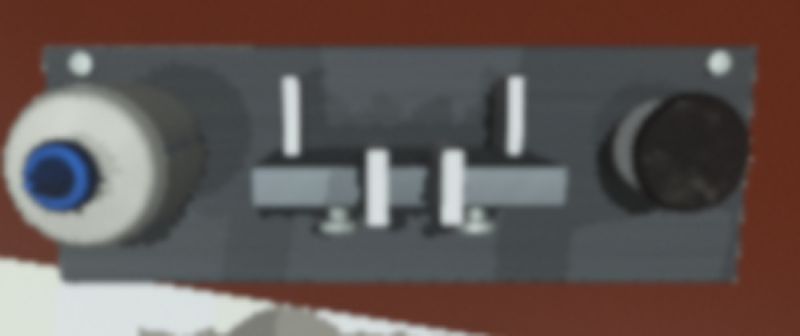

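Run:
```python
from h import *
W=load('w2');c=lambda u,v:(230+u/6.4-.42,90+v/6.4-.42)
P=[onz(W,*c(*p),125)[:2] for p in [(89,301),(718,302),(714,379),(90,379)]]
print(np.round(P,1),[np.linalg.norm(P[0]-P[1]),np.linalg.norm(P[3]-P[2]),np.linalg.norm(P[0]-P[3])])
y=(P[0]-P[1]+P[3]-P[2])/2;h=np.arctan2(-y[0],y[1]);print('head panel',h)
x=np.array([np.cos(h),np.sin(h)]);
print('origin panel front',(P[2]+P[3])/2,'rear->',(P[0]+P[1])/2-14*x)
F=[onz(W,*c(*p),172)[:2] for p in [(339,265),(490,265),(487,420),(339,420)]]
print('cheeks',np.round(F,1),'gap centres',np.linalg.norm(F[0]-F[1]),np.linalg.norm(F[3]-F[2]),'len',np.linalg.norm(F[0]-F[3]),'origin',np.mean(F,axis=0)-11*x)
b=lambda u,v:(165+u/3.2-.35,85+v/3.2-.35)
B=[onz(W,*b(*p),8)[:2] for p in [(42,47),(757,47),(738,282),(60,282)]]
print('base',np.round(B,1),np.linalg.norm(B[0]-B[1]),np.linalg.norm(B[0]-B[3]));d=B[0]-B[1]+B[3]-B[2];print(np.arctan2(-d[0],d[1]),np.mean(B,axis=0)-5*x)
# studs front-face z107 : centre of head
for p in [(258,425),(537,425)]: print('stud head',onz(W,*c(*p),107))
print('jar',onz(W,*b(692,150),66),'wash',onz(W,*b(60,175),183))
```

```text
[[634.9  62.2]
 [653.8 -44.8]
 [640.8 -47.1]
 [621.8  60. ]] [np.float64(108.59343887999889), np.float64(108.75283526517678), np.float64(13.344801098512852)]
head panel 0.17526828751912202
origin panel front [631.2826   6.4748] rear-> [630.5735   6.2406]
cheeks [[651.   21.8]
 [655.   -0.7]
 [632.   -4.8]
 [628.   17.6]] gap centres 22.800900718618948 22.775203300713365 len 23.313401745136 origin [630.6646   6.5621]
base [[ 659.1  170.1]
 [ 713.9 -137.5]
 [ 612.  -156.9]
 [ 557.   151.9]] 312.4505529166544 103.69732762300659
0.17606734526599227 [630.5809   6.0204]
stud head [616.6805  29.8779 107.    ]
stud head [625.6412 -20.5077 107.    ]
jar [ 666.5244 -103.4902   66.    ] wash [627.6589 112.483  183.    ]
```

Run:
```python
from rig import r
from h import *
plan(r,(458.2,268,190),(np.pi,0,-1.176))
```

```text
shift [-0.2717  0.0964  0.141 ] rows 8 each [-0.034   0.0121  0.0176]
turn [ 0.0003 -0.     -0.2184] rows 2 each [ 0.0002 -0.     -0.1092]
```

arm_command(targets=[[-0.03,0.01,0.0,0,0,0],[-0.03,0.01,0.005,0,0,0],[-0.03,0.01,0.01,0,0,0],[-0.03,0.01,0.02,0,0,0],[-0.03,0.01,0.02,0,0,0],[-0.03,0.01,0.02,0,0,0],[-0.03,0.01,0.02,0,0,0],[-0.03,0.01,0.02,0,0,0],[-0.0317,0.0164,0.026,0,0,0],[0,0,0,0,0,-0.109],[0,0,0,0,0,-0.109],[0,0,0,0,0,0],[0,0,0,0,0,0]])

```text
clock: 4.5
eef_pos: [460.3, 267.4, 191.6]
tcp_rot: [-3.141, -0.0, -1.179]
contact_force: [1.1, 0.2, -0.1]
opening: 0.999
```

Run:
```python
from rig import r
from h import *
cam(r,'wrist','w3');st(r);plan(r,(458.2,268,85),(np.pi,0,-1.176))
W=load('w3');x=np.array([np.cos(.395),np.sin(.395),0])
for d,z in [(26,126),(-41,126),(-41,82)]: print(proj(W,np.array([484,278.8,z])+d*x))
```

```text
t 4.55 tcp [460.7 267.3 191.8] rpy [-3.1409  0.     -1.1806] F [ 0.4 -0.5 -0.4] open 85.6 q [ 0.52  0.21  1.83 -0.    1.1   1.7 ]
shift [-0.0016  0.0021  0.1068] rows 3 each [-0.0005  0.0007  0.0356]
turn [-0.0006  0.     -0.0046] rows 1 each [-0.0006  0.     -0.0046]
[275.9953 135.8776]
[276.4395 226.0884]
[276.6962 209.9339]
```

View pics/w3.png

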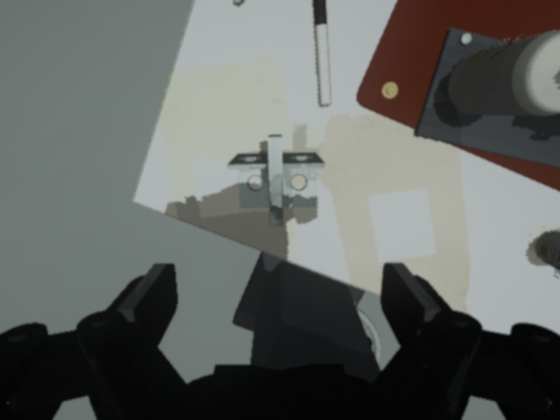

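The rack shows where predicted: lug end at about (275,136), tongue front at about (277,225). Next I descend and grip.

arm_command(targets=[[-0.0006,0.0007,0.03,0,0,-0.004],[-0.0005,0.0007,0.03,0,0,0],[-0.0005,0.0007,0.026,0,0,0],[0,0,0.02,0,0,0],[0,0,0,0,0,0],[0,0,0,0,0,0]])

```text
clock: 5.05
eef_pos: [457.8, 267.4, 85.2]
tcp_rot: [3.14, -0.0, -1.176]
contact_force: [0.6, -0.7, -0.4]
opening: 0.998
```

arm_command(targets=[[0,0,0,0,0,0],[0,0,0,0,0,0],[0,0,0,0,0,0],[0,0,0,0,0,0],[0,0,0,0,0,0],[0,0,0,0,0,0],[0,0,0,0,0,0],[0,0,0,0,0,0],[0,0,0,0,0,0],[0,0,0,0,0,0]], fingers=0.0, squeeze=70)

```text
clock: 5.88
eef_pos: [458.2, 268.5, 85.9]
tcp_rot: [-3.141, 0.001, -1.174]
contact_force: [-1.6, 1.6, 5.7]
opening: 0.062
```

Run:
```python
from rig import r
from h import *
cam(r,'wrist','w4');st(r)
```

```text
t 5.93 tcp [458.2 268.5  85.9] rpy [-3.1409  0.0005 -1.1741] F [-1.8  2.1  5.7] open 5.1 q [0.53 0.34 1.93 0.   0.87 1.7 ]
```

View pics/w4.png

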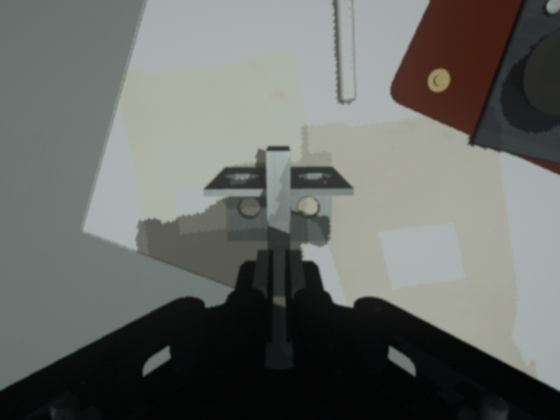

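The rack is gripped, with the pads on the tongue at (278,270). Lifting.

arm_command(targets=[[0,0,-0.01,0,0,0],[0,0,-0.02,0,0,0],[0,0,-0.03,0,0,0],[0,0,-0.03,0,0,0],[0,0,-0.03,0,0,0],[0,0,-0.02,0,0,0],[0,0,0,0,0,0],[0,0,0,0,0,0],[0,0,0,0,0,0]])

```text
clock: 6.68
eef_pos: [457.0, 267.4, 224.2]
tcp_rot: [3.139, -0.0, -1.174]
contact_force: [-0.8, 0.0, -2.7]
opening: 0.061
```

Run:
```python
from rig import r
from h import *
cam(r,'wrist','w5');st(r)
crop('w5',190,120,180,170,4,'c_w5');crop('w4',190,120,180,170,4,'c_w4')
```

```text
t 6.73 tcp [456.9 267.3 223.8] rpy [ 3.1386 -0.0005 -1.1739] F [ 0.9 -0.  -2.9] open 5.5 q [ 0.53  0.18  1.8  -0.    1.17  1.7 ]
```

View pics/c_w5.png

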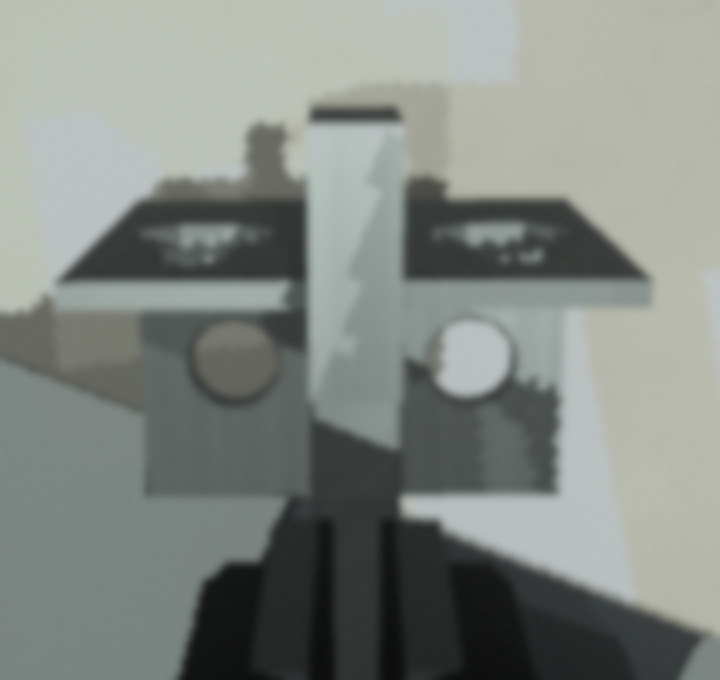

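View pics/c_w4.png

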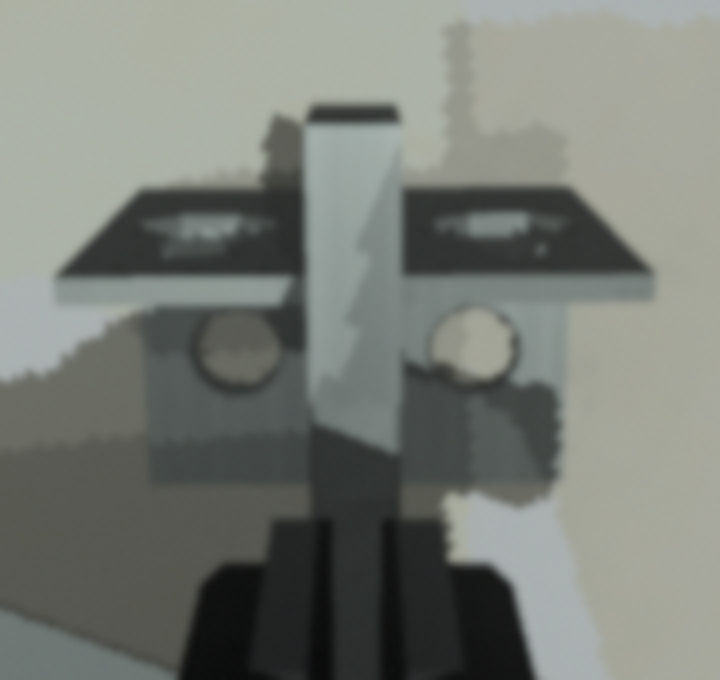

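arm_command(targets=[[0,0,0,0,0,0.055],[0,0,0,0,0,0.111],[0,0,0,0,0,0.055],[0.02,0,0,0,0,0],[0.03,0,0,0,0,0],[0.03,0,0,0,0,0],[0.03,0,0,0,0,0],[0.03,0,0,0,0,0],[0.03,0,0,0,0,0],[0.03,0,0,0,0,0],[0.03,0,0,0,0,0],[0.03,0,0,0,0,0],[0.02,0,0,0,0,0],[0.0072,0,0,0,0,0],[0,0,0,0,0,0],[0,0,0,0,0,0]])

```text
clock: 8.07
eef_pos: [507.5, -14.4, 224.4]
tcp_rot: [3.14, 0.001, -1.396]
contact_force: [0.2, -0.1, -3.4]
opening: 0.061
```

```bash
cat >> h.py <<'E'
H0=.1755;O0=np.array([630.8,6.4,0]);SR=R.from_euler('z',H0).as_matrix()
def toS(p): return SR.T@(np.array(p)-O0)
def toW(p): return SR@np.array(p,float)+O0
E
python3 - <<'E'
from rig import r
from h import *
cam(r,'wrist','w6');st(r);print(toS(r.sense()['eef_pos']));
f=cam(r,'scene','s6')
E
```

```text
t 8.12 tcp [507.6 -13.9 224.6] rpy [ 3.14   0.001 -1.395] F [ 0.4  1.3 -2.5] open 5.4 q [-0.03  0.14  1.84  0.    1.16  1.36]
[-124.86      1.5376  224.6056]
```

View pics/w6.png

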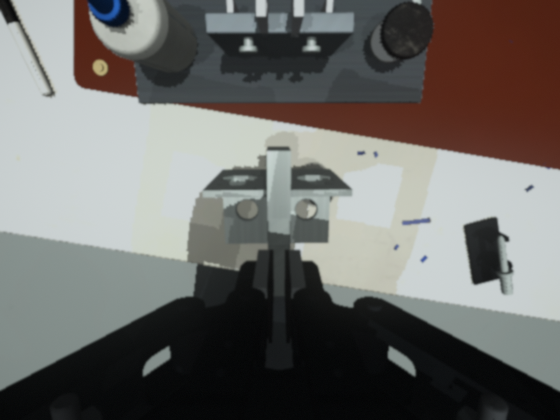

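Run:
```python
from h import *
crop('w6',190,0,180,250,2.4,'x');crop('w6',190,0,180,130,4.4,'c_w6a');crop('w6',190,130,180,130,4.4,'c_w6b')
W=load('w6')
for p in [(0,11.5,172),(0,-11.5,172),(0,55,125),(0,-55,125),(-10.5,25,107),(-10.5,-25,107)]: print(p,proj(W,toW(p)))
```

```text
(0, 11.5, 172) [261.1182  15.325 ]
(0, -11.5, 172) [298.9255  15.3229]
(0, 55, 125) [205.4421  32.1317]
(0, -55, 125) [354.1261  32.1228]
(-10.5, 25, 107) [248.3995  51.518 ]
(-10.5, -25, 107) [311.0137  51.5139]
```

View pics/c_w6a.png

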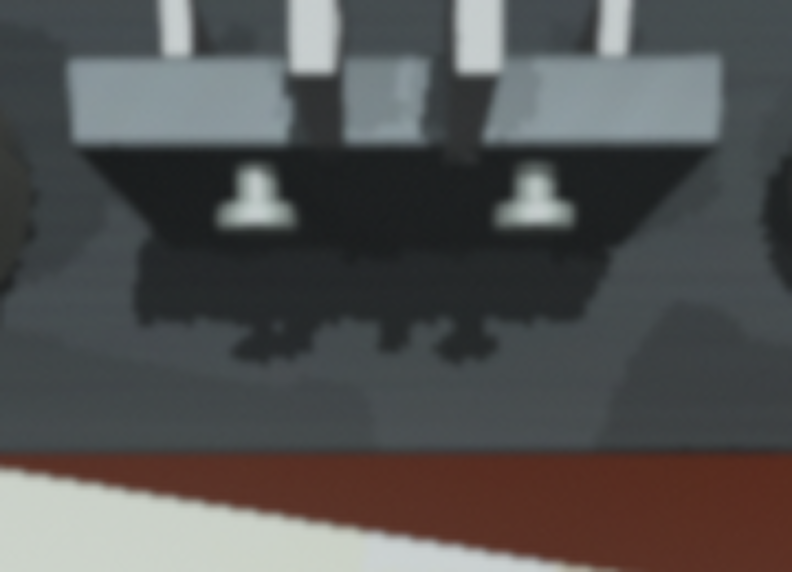

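View pics/c_w6b.png

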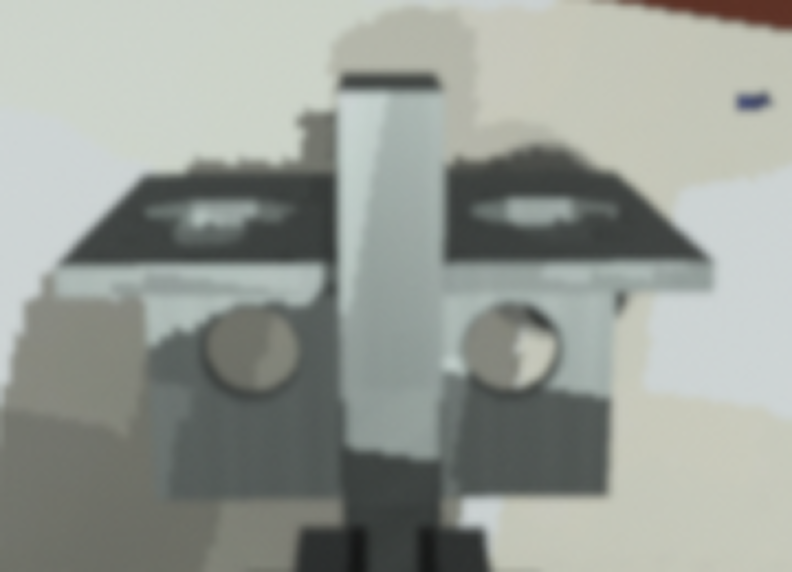

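Run:
```python
from rig import r
from h import *
W=load('w6');c=lambda u,v:(190+u/4.4-.39,130+v/4.4-.39)
for p,z in [((58,264),80),((713,261),80),((148,174),0),((615,176),0),((343,90),126),((438,90),126),((170,495),5),((608,493),5)]:
    print(p,z,toS(onz(W,*c(*p),z+138.5)))
```

```text
(58, 264) 80 [-97.9785  43.0444 218.5   ]
(713, 261) 80 [-97.5992 -39.7495 218.5   ]
(148, 174) 0 [-99.8792  44.1578 138.5   ]
(615, 176) 0 [-100.2458  -38.8155  138.5   ]
(343, 90) 126 [-71.0202   5.3368 264.5   ]
(438, 90) 126 [-71.021   -3.4327 264.5   ]
(170, 495) 5 [-158.9242   41.9239  143.5   ]
(608, 493) 5 [-158.5387  -39.1579  143.5   ]
```

arm_command(targets=[[0,0,0,0.014,0.0065,0],[0,0,0,0.014,0.0065,0],[0.0016,-0.01,0,0,0,0],[0,-0.0175,0,0,0,0],[0,-0.02,0,0,0,0],[0,-0.02,0,0,0,0],[0,-0.0122,0,0,0,0],[0,0,0,0,0,0],[0,0,0,0,0,0]])

```text
clock: 8.92
eef_pos: [587.3, -1.9, 227.4]
tcp_rot: [-3.114, -0.013, -1.394]
contact_force: [-1.4, -0.3, -3.3]
opening: 0.056
```

Run:
```python
from rig import r
from h import *
cam(r,'wrist','w7');st(r);print(toS(r.sense()['eef_pos']));cam(r,'scene','s7')
crop('w7',140,40,280,210,2.8,'c_w7');crop('s7',200,130,140,140,4,'c_s7')
```

```text
t 8.97 tcp [586.5  -2.1 227.3] rpy [-3.1146 -0.0129 -1.3946] F [-0.4 -1.  -2.1] open 5.3 q [-0.    0.24  1.7  -0.01  1.16  1.4 ]
[-45.0892  -0.6229 227.3478]
```

View pics/c_w7.png

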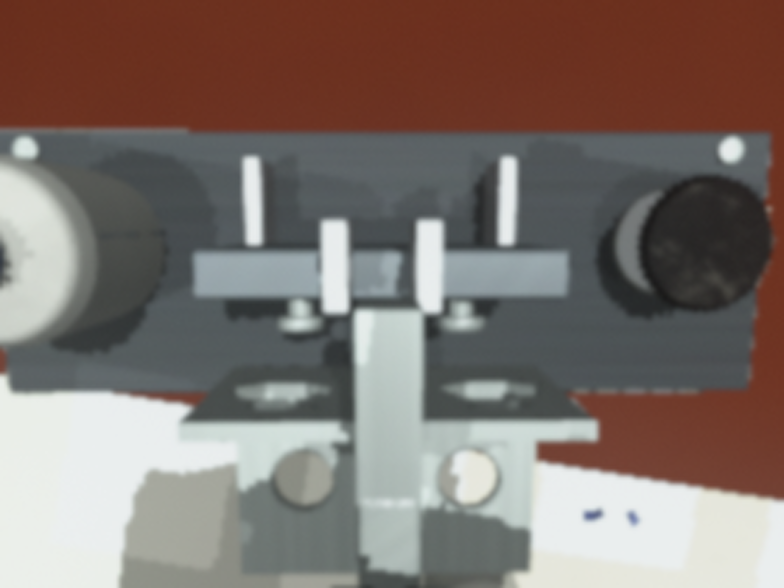

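View pics/c_s7.png

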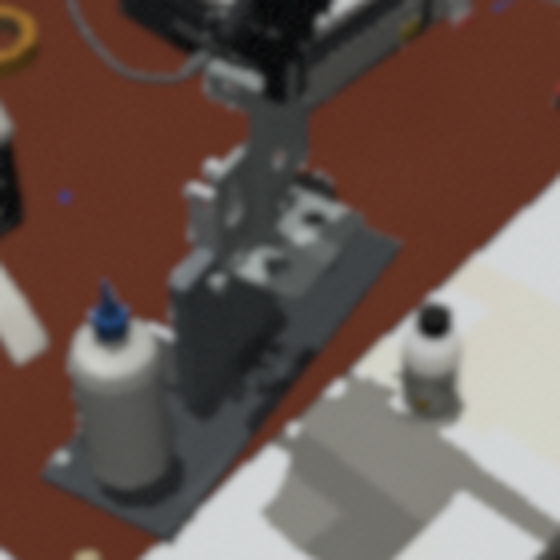

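Run:
```python
from rig import r
from h import *
W=load('w7');c=lambda u,v:(140+u/2.8-.32,40+v/2.8-.32)
for p,z in [((180,424),80),((598,424),80),((236,369),0),((550,369),0),((356,310),126),((422,310),126)]:
    print(p,z,toS(onz(W,*c(*p),z+141)))
for p,z in [((335,313),172),((429,313),172),((194,296),125),((569,296),125)]: print(p,z,toS(onz(W,*c(*p),z)))
```

```text
(180, 424) 80 [-18.1528  40.9154 221.    ]
(598, 424) 80 [-18.2595 -42.8243 221.    ]
(236, 369) 0 [-18.5972  40.9731 141.    ]
(550, 369) 0 [-18.6367 -47.277  141.    ]
(356, 310) 126 [  8.1895   4.7069 267.    ]
(422, 310) 126 [  8.1935  -5.0132 267.    ]
(335, 313) 172 [ -0.3826  11.7558 172.    ]
(429, 313) 172 [ -0.3741 -11.2831 172.    ]
(194, 296) 125 [  0.4849  54.7121 125.    ]
(569, 296) 125 [  0.5522 -54.8611 125.    ]
```

arm_command(targets=[[-0.0003,0.0003,0.01,0,0,0],[-0.0003,0.0003,0.015,0,0,0],[-0.0003,0.0004,0.015,0,0,0],[-0.0002,0.0004,0.015,0,0,0],[-0.0002,0.0004,0.012,0,0,0],[-0.0002,0.0003,0.009,0,0,0],[0,0,0,0,0,0],[0,0,0,0,0,0],[0,0,0,0,0,0]])

```text
clock: 9.77
eef_pos: [587.5, -1.9, 152.3]
tcp_rot: [-3.112, -0.013, -1.395]
contact_force: [0.4, 0.4, -2.9]
opening: 0.057
```

Run:
```python
from rig import r
from h import *
cam(r,'wrist','w8');st(r);print(toS(r.sense()['eef_pos']));cam(r,'scene','s8')
crop('w8',140,40,280,210,2.8,'c_w8');crop('s8',200,130,140,140,4,'c_s8')
```

```text
t 9.82 tcp [587.6  -1.9 152.6] rpy [-3.112  -0.0133 -1.3952] F [ 0.8  1.3 -1.9] open 4.8 q [-0.    0.32  1.78 -0.01  1.01  1.4 ]
[-43.959   -0.6216 152.5811]
```

View pics/c_w8.png

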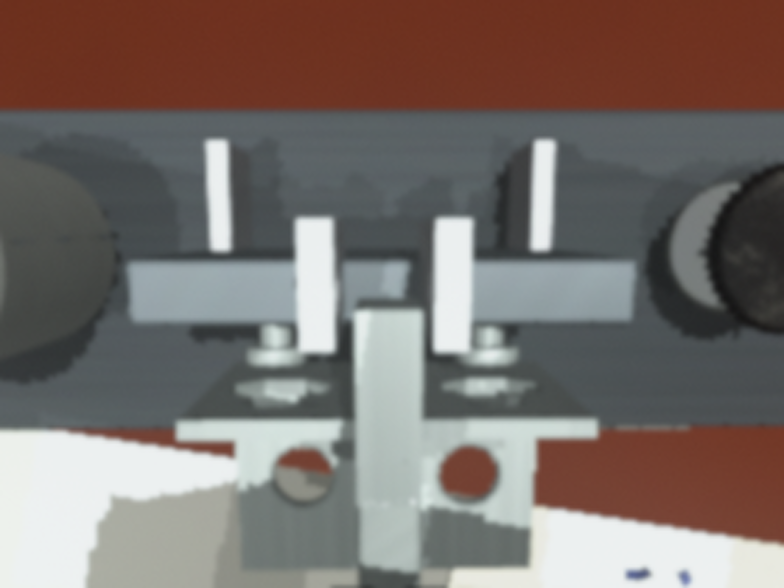

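View pics/c_s8.png

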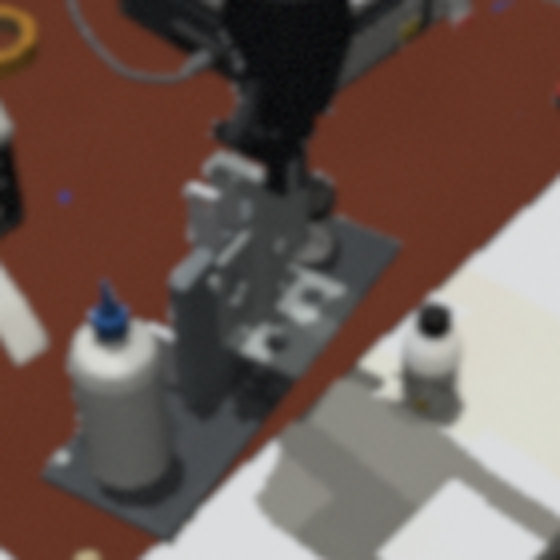

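arm_command(targets=[[-0.0009,0,0.0018,0,0,0],[0,-0.003,0,0,0,0],[0,-0.003,0,0,0,0],[0,-0.003,0,0,0,0],[0,-0.003,0,0,0,0],[0,-0.002,0,0,0,0],[0,0,0,0,0,0],[0,0,0,0,0,0]])

```text
clock: 10.53
eef_pos: [600.6, 1.5, 150.1]
tcp_rot: [-3.114, -0.013, -1.395]
contact_force: [-0.9, -0.1, -3.9]
opening: 0.062
```

Run:
```python
from rig import r
from h import *
cam(r,'wrist','w9');st(r);print(toS(r.sense()['eef_pos']));cam(r,'scene','s9')
crop('w9',140,40,280,210,2.8,'c_w9');crop('s9',200,130,140,140,4,'c_s9')
```

```text
t 10.58 tcp [600.5   1.5 150.1] rpy [-3.1139 -0.0129 -1.3951] F [ 0.4  0.7 -2.8] open 5.1 q [ 0.01  0.34  1.75 -0.01  1.02  1.4 ]
[-30.7029   0.4187 150.1185]
```

View pics/c_w9.png

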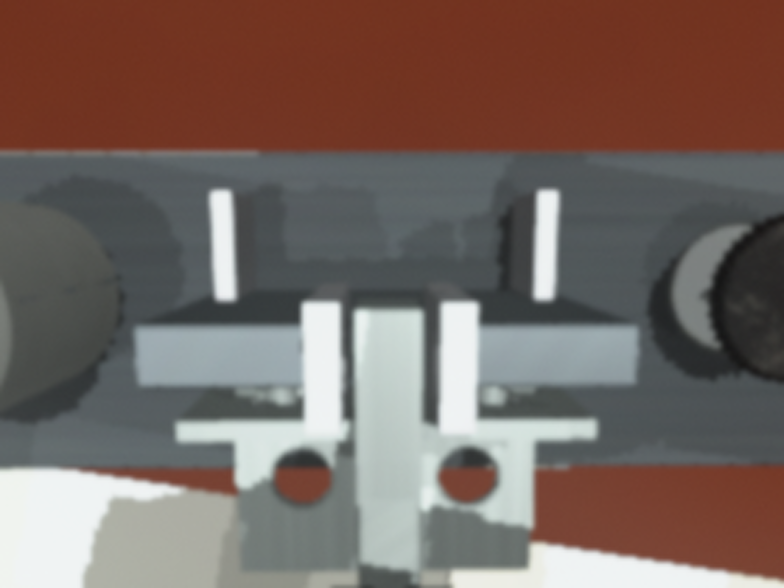

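View pics/c_s9.png

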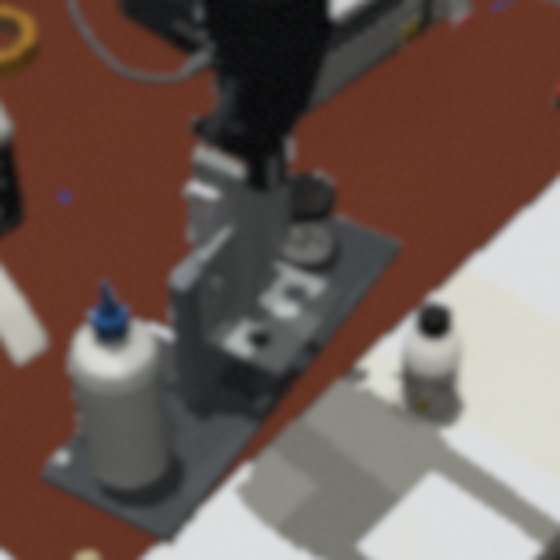

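arm_command(targets=[[0,-0.001,0,0,0,0],[0,-0.001,0,0,0,0],[0,-0.001,0,0,0,0],[0,-0.001,0,0,0,0],[0,0,0,0,0,0],[0,0,0,0,0,0]])

```text
clock: 11.13
eef_pos: [604.4, 2.1, 150.3]
tcp_rot: [-3.114, -0.013, -1.395]
contact_force: [0.9, 0.1, -3.0]
opening: 0.057
```

Run:
```python
from rig import r
from h import *
st(r);print(toS(r.sense()['eef_pos']),SR.T@r.sense()['contact_force'])
```

```text
t 11.13 tcp [604.4   2.1 150.3] rpy [-3.1139 -0.013  -1.3952] F [ 0.9  0.1 -3. ] open 4.9 q [ 0.01  0.35  1.74 -0.01  1.02  1.41]
[-26.7152   0.3935 150.2622] [ 0.9403 -0.0586 -2.9732]
```

arm_command(targets=[[0,-0.0005,0,0,0,0],[0,-0.0005,0,0,0,0],[0,0,0,0,0,0],[0,0,0,0,0,0]])

```text
clock: 11.47
eef_pos: [605.3, 2.3, 150.3]
tcp_rot: [-3.114, -0.013, -1.395]
contact_force: [-1.5, -0.3, -2.2]
opening: 0.061
```

Run:
```python
from rig import r
from h import *
cam(r,'wrist','w10')
st(r);print(toS(r.sense()['eef_pos']),SR.T@r.sense()['contact_force'])
crop('w10',140,40,280,210,2.8,'c_w10')
```

```text
t 11.52 tcp [605.3   2.3 150.4] rpy [-3.1139 -0.013  -1.3952] F [-1.4 -1.  -1.4] open 5.4 q [ 0.01  0.35  1.74 -0.01  1.02  1.41]
[-25.8115   0.3815 150.3588] [-1.5896 -0.78   -1.3746]
```

View pics/c_w10.png

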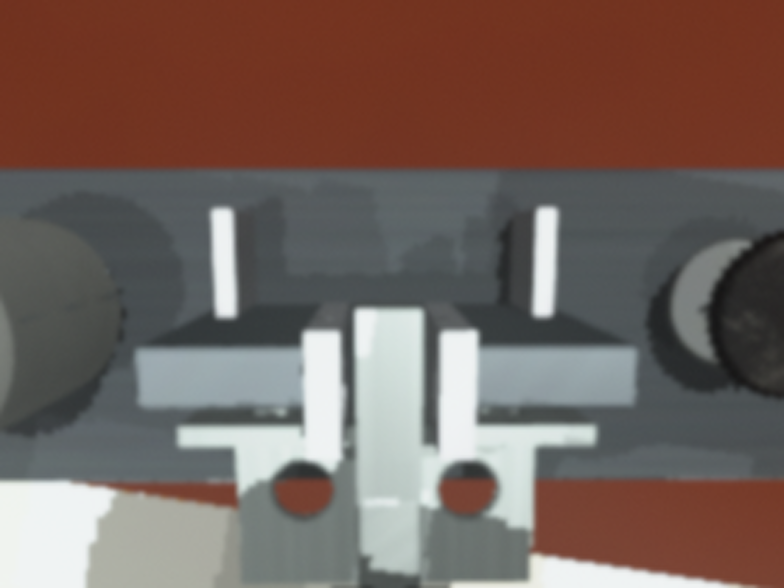

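Run:
```python
from rig import r
from h import *
crop('w10',200,130,160,130,5,'c_w10b')
c=lambda u,v:(140+u/2.8-.32,40+v/2.8-.32)
for t,L in [('w9',[((178,421),80),((597,421),80),((303,476),5),((468,476),5),((240,569),5),((528,569),5)]),('w10',[((178,427),80),((597,427),80),((303,489),5),((468,489),5),((240,583),5),((528,583),5)])]:
    W=load(t)
    for p,z in L: print(t,p,toS(onz(W,*c(*p),z+64.3)))
W=load('w10')
for p,z in [((322,461),172),((458,461),172),((137,406),125),((636,404),125)]: print(p,z,toS(onz(W,*c(*p),z)))
```

```text
w9 (178, 421) [ -3.6561  42.1346 144.3   ]
w9 (597, 421) [ -3.8204 -41.4911 144.3   ]
w9 (303, 476) [-34.4075  23.401   69.3   ]
w9 (468, 476) [-34.5389 -23.2831  69.3   ]
w9 (240, 569) [-62.1501  42.1956  69.3   ]
w9 (528, 569) [-62.5098 -41.3283  69.3   ]
w10 (178, 427) [ -0.2068  42.241  144.3   ]
w10 (597, 427) [ -0.3836 -41.6027 144.3   ]
w10 (303, 489) [-33.5842  23.5013  69.3   ]
w10 (468, 489) [-33.7282 -23.3795  69.3   ]
w10 (240, 583) [-61.8484  42.3927  69.3   ]
w10 (528, 583) [-62.2334 -41.5153  69.3   ]
(322, 461) 172 [ -0.551   12.0624 172.    ]
(458, 461) 172 [ -0.6127 -11.3689 172.    ]
(137, 406) 125 [  0.5379  54.9585 125.    ]
(636, 404) 125 [  0.7883 -54.4686 125.    ]
```

View pics/c_w10b.png

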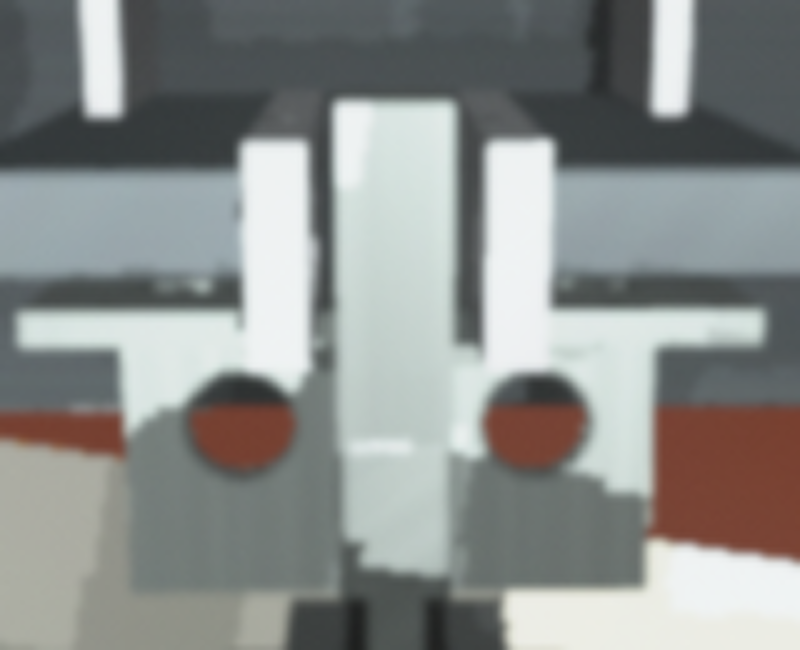

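arm_command(targets=[[0,0.0001,0.003,0,0,0],[-0.0001,0.0001,0.003,0,0,0],[0,0.0001,0.003,0,0,0],[0,0,0.001,0,0,0],[0,0,0,0,0,0],[0,0,0,0,0,0]])

```text
clock: 12.02
eef_pos: [605.5, 2.3, 140.1]
tcp_rot: [-3.114, -0.013, -1.395]
contact_force: [-0.6, 0.1, -3.3]
opening: 0.06
```

Run:
```python
from rig import r
from h import *
cam(r,'wrist','w11');cam(r,'scene','s11')
st(r);print(toS(r.sense()['eef_pos']),SR.T@r.sense()['contact_force'])
crop('w11',140,40,280,210,2.8,'c_w11');crop('s11',200,130,140,140,4,'c_s11')
```

```text
t 12.12 tcp [605.6   2.3 140.3] rpy [-3.1135 -0.0129 -1.3952] F [-0.5 -0.3 -4.1] open 4.8 q [ 0.01  0.36  1.75 -0.01  1.    1.41]
[-25.5593   0.3751 140.3147] [-0.5291 -0.2027 -4.0931]
```

View pics/c_w11.png

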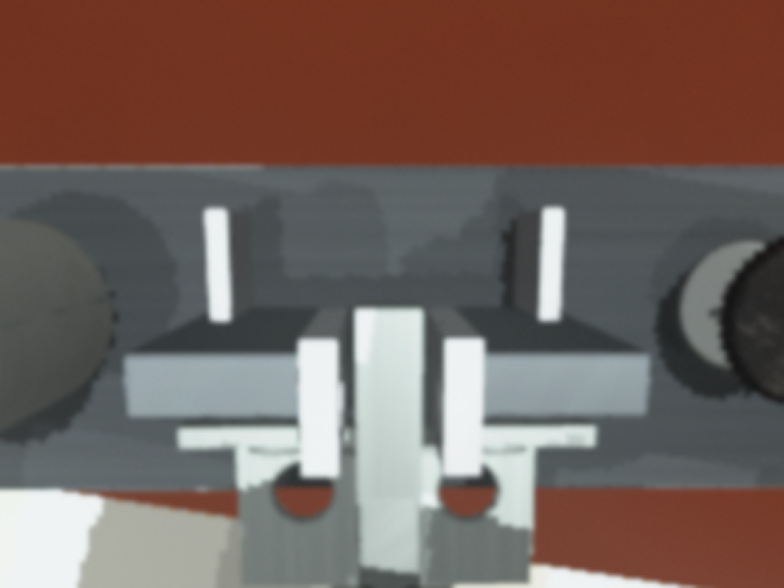

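View pics/c_s11.png

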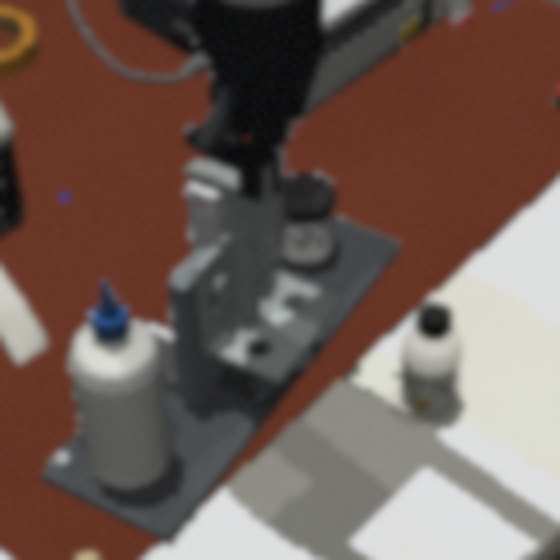

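arm_command(targets=[[0,0.0001,0.003,0,0,0],[-0.0001,0.0001,0.003,0,0,0],[0,0.0001,0.002,0,0,0],[0,0,0.001,0,0,0],[0,0,0.0005,0,0,0],[0,0,0,0,0,0],[0,0,0,0,0,0]])

```text
clock: 12.7
eef_pos: [605.3, 2.1, 131.2]
tcp_rot: [-3.114, -0.013, -1.395]
contact_force: [-5.0, -0.7, 3.9]
opening: 0.056
```

arm_command(targets=[[0,0,0.0005,0,0,0],[0,0,0.0005,0,0,0],[0,0,0,0,0,0]])

```text
clock: 12.95
eef_pos: [605.2, 2.0, 130.8]
tcp_rot: [-3.114, -0.013, -1.395]
contact_force: [-7.7, -1.1, 10.5]
opening: 0.058
```

Run:
```python
from rig import r
from h import *
cam(r,'wrist','w12')
st(r);print(toS(r.sense()['eef_pos']),SR.T@r.sense()['contact_force'])
crop('w12',140,40,280,210,2.8,'c_w12')
```

```text
t 13.0 tcp [605.2   2.  130.9] rpy [-3.1139 -0.0133 -1.3951] F [-8.2 -1.7 10.4] open 5.2 q [ 0.01  0.37  1.76 -0.01  0.98  1.41]
[-25.9239   0.1712 130.8654] [-8.4037 -0.2769 10.3979]
```

View pics/c_w12.png

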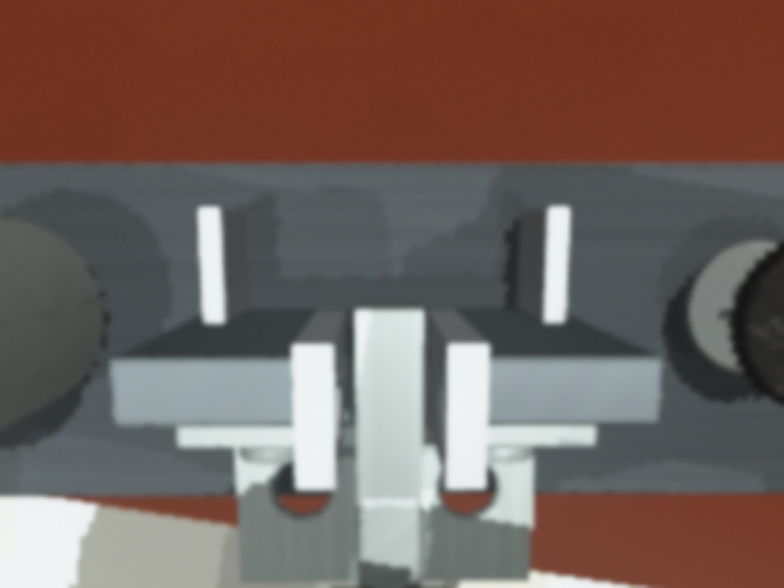

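Contact built up at TCP z≈131, which is the predicted home height, and the stud heads show in front of the plate. Releasing.

arm_command(targets=[[0,0,-0.001,0,0,0],[0,0,0,0,0,0],[0,0,0,0,0,0],[0,0,0,0,0,0],[0,0,0,0,0,0]], fingers=0.04)

```text
clock: 13.42
eef_pos: [605.9, 2.3, 130.9]
tcp_rot: [-3.113, -0.013, -1.395]
contact_force: [0.3, -0.4, 0.4]
opening: 0.471
```

arm_command(targets=[[0,0,-0.02,0,0,0],[0,0,-0.03,0,0,0],[0,0,-0.035,0,0,0],[0,0,-0.035,0,0,0],[0,0,-0.03,-0.014,0,0],[0,0,-0.03,-0.014,-0.013,0],[0,0,0,0,0,0],[0,0,0,0,0,0]])

```text
clock: 14.08
eef_pos: [601.8, 3.7, 312.6]
tcp_rot: [-3.138, -0.001, -1.395]
contact_force: [-0.8, -0.4, -0.4]
opening: 0.469
```

Run:
```python
from rig import r
from h import *
cam(r,'wrist','w13');cam(r,'scene','s13')
st(r);print(toS(r.sense()['eef_pos']),SR.T@r.sense()['contact_force'])
crop('s13',200,130,140,140,4,'c_s13')
```

```text
t 14.18 tcp [600.    3.7 309.7] rpy [ 3.1405  0.0001 -1.3951] F [ 0.8 -0.2  0.3] open 40.1 q [ 0.    0.23  1.55 -0.    1.37  1.4 ]
[-30.7497   2.7352 309.6676] [ 0.7071 -0.3587  0.3489]
```

View pics/w13.png

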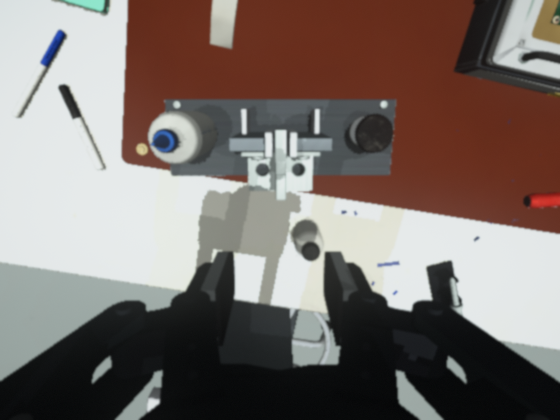

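View pics/c_s13.png

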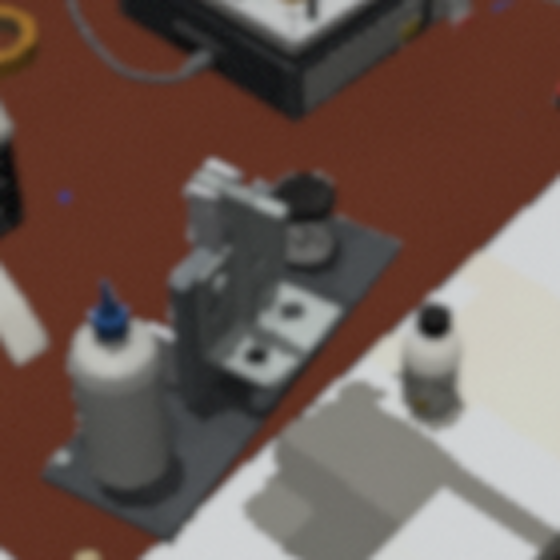

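Run:
```python
from h import *
crop('w6',450,205,80,100,6,'c_w6p')
```

```text
(no output)
```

View pics/c_w6p.png

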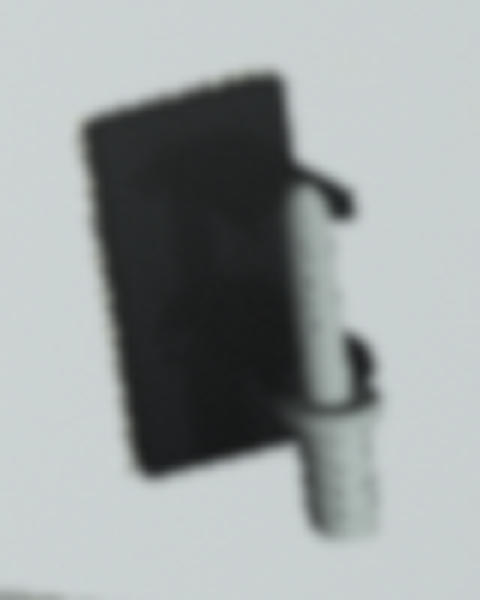

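Run:
```python
from rig import r
from h import *
W=load('w6');c=lambda u,v:(450+u/6-.42,205+v/6-.42)
a=onz(W,*c(306,188),43);b=onz(W,*c(348,530),43);m=onz(W,*c(341,412),43)
d=(a-b)[:2];print(a,b,m,np.linalg.norm(d),np.arctan2(d[1],d[0]))
E=[onz(W,*c(*p),3) for p in [(85,122),(282,75),(300,440),(148,474)]];print(np.round(E,1))
h=np.arctan2(d[1],d[0]);u=np.array([np.cos(h),np.sin(h)])
g=b[:2]+u*13.5;print('grip',g)
plan(r,(g[0],g[1],170),(np.pi,0,h-np.pi/2))
```

```text
[ 485.7411 -271.247    43.    ] [ 418.9629 -304.3      43.    ] [ 443.0091 -293.947    43.    ] 74.51064980324028 0.4596133453910838
[[ 481.6 -251.1    3. ]
 [ 498.3 -287.5    3. ]
 [ 420.4 -319.8    3. ]
 [ 407.  -290.2    3. ]]
grip [ 431.0619 -298.3114]
shift [0.2679 0.219  0.1399] rows 9 each [0.0298 0.0243 0.0155]
turn [ 0.0011  0.0003 -0.284 ] rows 3 each [ 0.0004  0.0001 -0.0947]
```

arm_command(targets=[[0.027,0.022,0,0,0,0],[0.027,0.022,0,0,0,0],[0.027,0.022,0.01,0,0,0],[0.027,0.022,0.02,0,0,0],[0.027,0.022,0.02,0,0,0],[0.027,0.022,0.02,0,0,0],[0.027,0.022,0.02,0,0,0],[0.027,0.022,0.02,0,0,0],[0.027,0.022,0.02,0,0,0],[0.025,0.021,0.01,0,0,0],[0,0,0,0,0,-0.095],[0,0,0,0,0,-0.095],[0,0,0,0,0,-0.094],[0,0,0,0,0,0],[0,0,0,0,0,0]], fingers=0.06)

```text
clock: 15.43
eef_pos: [430.9, -297.8, 169.5]
tcp_rot: [3.141, 0.002, -1.114]
contact_force: [-0.9, -0.4, 0.1]
opening: 0.706
```

Run:
```python
from rig import r
from h import *
cam(r,'wrist','w14');st(r)
crop('w14',230,110,100,160,4,'c_w14')
```

```text
t 15.48 tcp [ 431.1 -297.9  169.8] rpy [ 3.1408  0.0014 -1.1142] F [-0.1  0.4 -0.7] open 59.9 q [-0.61  0.22  1.87 -0.    1.05  0.51]
```

View pics/w14.png

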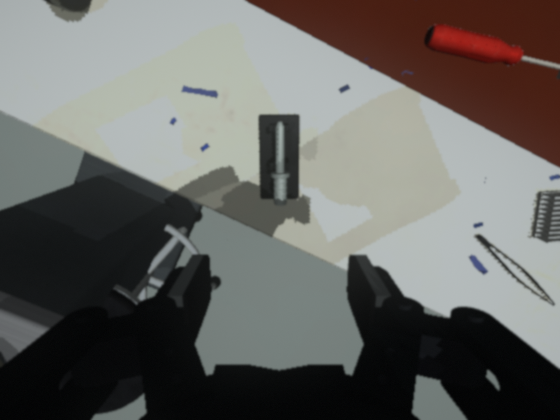

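View pics/c_w14.png

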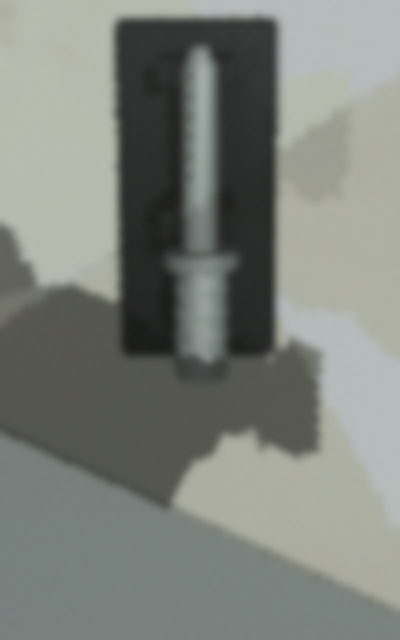

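Run:
```python
from rig import r
from h import *
W=load('w14');c=lambda u,v:(230+u/4-.38,110+v/4-.38)
a=onz(W,*c(200,44),40);b=onz(W,*c(202,377),41);m=onz(W,*c(202,256),42)
d=(a-b)[:2];print(a,b,m,np.linalg.norm(d),np.arctan2(d[1],d[0]))
E=[onz(W,*c(*p),6) for p in [(115,19),(275,19),(275,353),(122,355)]];print(np.round(E,1))
h=np.arctan2(d[1],d[0]);u=np.array([np.cos(h),np.sin(h)])
g=(a[:2]-u*61.5+b[:2]+u*13.5)/2;print('grip',g)
plan(r,(g[0],g[1],21),(np.pi,0,h-np.pi/2))
```

```text
[ 485.7926 -272.0025   40.    ] [ 418.4877 -305.7118   41.    ] [ 444.2275 -293.0019   42.    ] 75.2746205822686 0.4643232892303104
[[ 481.1 -251.5    6. ]
 [ 498.2 -286.2    6. ]
 [ 424.1 -324.1    6. ]
 [ 406.2 -288.9    6. ]]
grip [ 430.6812 -299.6048]
shift [0.0016 0.0011 0.1488] rows 4 each [0.0004 0.0003 0.0372]
turn [ 0.0008  0.0014 -0.0077] rows 1 each [ 0.0008  0.0014 -0.0077]
```

arm_command(targets=[[0.0008,0.0006,0.035,0,0,-0.007],[0.0008,0.0005,0.035,0,0,0],[0,0,0.035,0,0,0],[0,0,0.025,0,0,0],[0,0,0.0188,0,0,0],[0,0,0,0,0,0],[0,0,0,0,0,0]])

```text
clock: 16.07
eef_pos: [430.8, -299.6, 21.3]
tcp_rot: [3.14, 0.002, -1.105]
contact_force: [0.5, 0.8, 0.7]
opening: 0.7
```

arm_command(targets=[[0,0,0,0,0,0],[0,0,0,0,0,0],[0,0,0,0,0,0],[0,0,0,0,0,0],[0,0,0,0,0,0],[0,0,0,0,0,0],[0,0,0,0,0,0],[0,0,0,0,0,0]], fingers=0.0, squeeze=60)

```text
clock: 16.73
eef_pos: [431.5, -300.4, 22.1]
tcp_rot: [-3.142, -0.0, -1.104]
contact_force: [0.0, -0.8, 0.7]
opening: -0.001
```

Run:
```python
from rig import r
from h import *
cam(r,'wrist','w15');st(r)
crop('w15',200,100,160,200,3,'c_w15')
```

```text
t 16.78 tcp [ 431.5 -300.3   22. ] rpy [-3.1416 -0.     -1.1042] F [-0.  1.  0.] open 0.7 q [-0.61  0.43  1.98  0.    0.73  0.49]
```

View pics/c_w15.png

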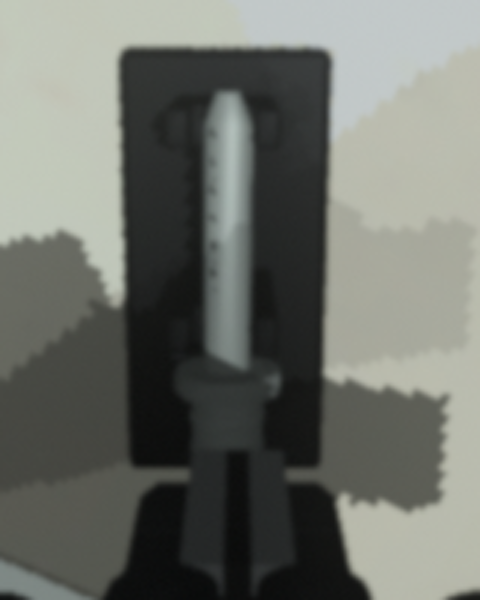

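Run:
```python
from rig import r
from h import *
W=load('w15');u=np.array([np.cos(.4643),np.sin(.4643),0]);o=np.array([430.7,-299.6,40])+31*u
for x in [30.5,-14.5,-18.5,-44.5]: print(x,proj(W,o+x*u),(proj(W,o+x*u)-[200,100]+.33)*3)
im=cv2.imread('pics/w15.png')[180:420,150:410];im=np.clip(im.astype(float)*2.2,0,255).astype('uint8')
cv2.imwrite('pics/c_w15b.png',cv2.resize(im,None,fx=2.4,fy=2.4,interpolation=cv2.INTER_CUBIC))
cam(r,'scene','s15')
im=cv2.imread('pics/s15.png')[130:230,320:440];cv2.imwrite('pics/c_s15.png',cv2.resize(np.clip(im*1.5,0,255).astype('uint8'),None,fx=5,fy=5,interpolation=cv2.INTER_CUBIC))
```

```text
30.5 [276.1833 128.8617] [229.5398  87.5751]
-14.5 [276.0938 221.3541] [229.2715 365.0523]
-18.5 [276.0865 228.9399] [229.2495 387.8098]
-44.5 [276.041  276.0056] [229.113  529.0067]
```

View pics/c_w15b.png

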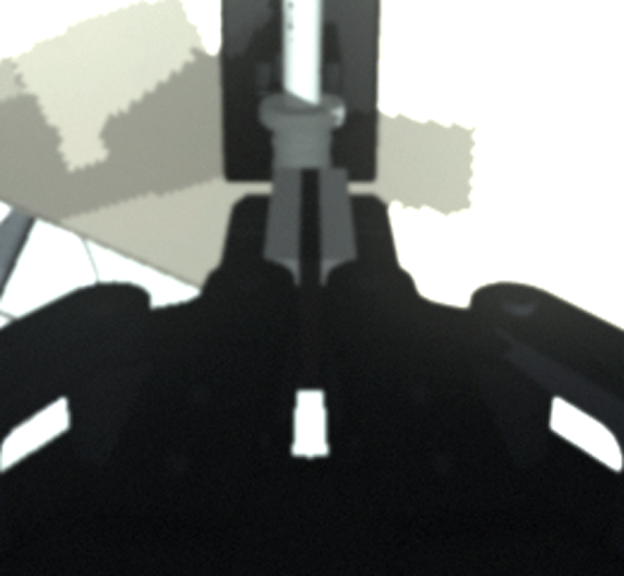

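View pics/c_s15.png

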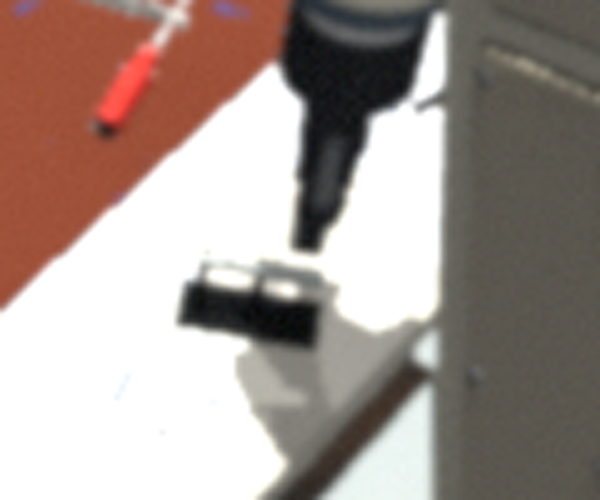

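Run:
```python
from rig import r
from h import *
S=load('s15')
for p in [(431.5,-300.3,22),(431.5,-300.3,41),(431.5,-300.3,60),(430.7,-299.6,40),(418.5,-305.7,40),(485.8,-272,40)]: print(p,(proj(S,p)-[320,130]+.4)*5)
st(r)
# fingertips positions in wrist w15: finger tip top edges
W=load('w15')
for z in [22,30,41,50]: print(z,proj(W,(431.5,-300.3,z)))
```

```text
(431.5, -300.3, 22) [293.0206 295.3033]
(431.5, -300.3, 41) [298.3882 272.4516]
(431.5, -300.3, 60) [303.878  249.0793]
(430.7, -299.6, 40) [298.6274 274.93  ]
(418.5, -305.7, 40) [322.1253 278.9322]
(485.8, -272, 40) [193.542  257.0848]
t 16.83 tcp [ 431.4 -300.3   22. ] rpy [ 3.1415  0.0001 -1.1041] F [ 0.2 -0.7 -0.2] open -0.1 q [-0.61  0.43  1.98 -0.    0.73  0.49]
22 [278.013  238.6883]
30 [278.0032 244.0093]
41 [277.9882 252.0909]
50 [277.9746 259.4689]
```

Run:
```python
from rig import r
from h import *
S=load('s15');W=load('w15');M=TR(r.sense());t=np.array(r.sense()['eef_pos'])
for z in [0,-15,-30,-40]: 
  for y in [-11,0]: print(z,y,proj(W,t+M@np.array([0,y,z])))
im=cv2.imread('pics/s15.png')[150:200,355:415];cv2.imwrite('pics/c_s15b.png',cv2.resize(im,None,fx=10,fy=10,interpolation=cv2.INTER_CUBIC))
```

```text
0 -11 [277.9555 220.1814]
0 0 [277.9555 238.8283]
-15 -11 [277.9344 229.1854]
-15 0 [277.9348 249.1873]
-30 -11 [277.9095 239.8007]
-30 0 [277.9104 261.3662]
-40 -11 [277.8903 247.9998]
-40 0 [277.8916 270.7483]
```

View pics/c_s15b.png

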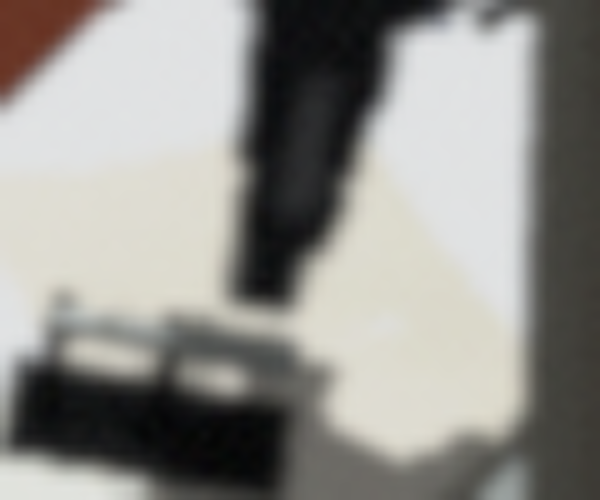

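The pin shows exactly where predicted, but the fingers shut on nothing. In both views the real fingertips end about 37 mm above the reported TCP. I'll open and lower in steps, watching the force and the images.

arm_command(targets=[[0,0,0,0,0,0],[0,0,0,0,0,0],[0,0,0,0,0,0],[0,0,0,0,0,0],[0,0,0.005,0,0,0],[0,0,0.005,0,0,0],[0,0,0,0,0,0]], fingers=0.05)

```text
clock: 17.42
eef_pos: [430.8, -299.9, 10.9]
tcp_rot: [3.141, 0.001, -1.104]
contact_force: [-0.1, 1.0, -0.3]
opening: 0.577
```

Run:
```python
from rig import r
from h import *
S=cam(r,'scene','s16');cam(r,'wrist','w16');st(r)
im=cv2.imread('pics/s16.png')[140:210,340:430];cv2.imwrite('pics/c_s16.png',cv2.resize(im,None,fx=8,fy=8,interpolation=cv2.INTER_CUBIC))
s=r.sense();M=TR(s);t=np.array(s['eef_pos'])
for x in [-25,25]:
  for z in [0,-20,-40,-55]: print(x,z,(proj(S,t+M@np.array([x,0,z]))-[340,140]+.44)*8)
```

```text
t 17.52 tcp [ 431.1 -300.1   11.5] rpy [ 3.1411  0.0009 -1.1041] F [-0.3 -0.  -1. ] open 50.3 q [-0.61  0.45  1.98 -0.    0.71  0.49]
-25 0 [298.3692 460.527 ]
-25 -20 [307.326  422.5217]
-25 -40 [316.4992 383.5983]
-25 -55 [323.5258 353.7832]
25 0 [311.6224 367.5982]
25 -20 [320.5073 329.4713]
25 -40 [329.6013 290.4469]
25 -55 [336.5636 260.5704]
```

View pics/c_s16.png

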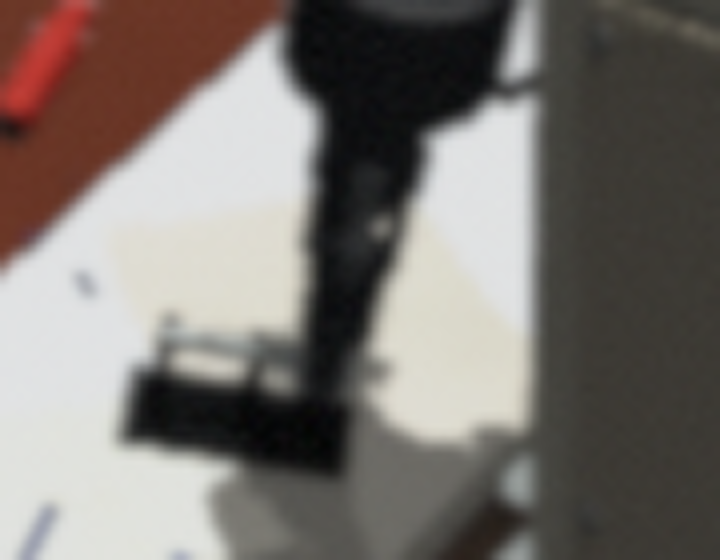

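View pics/w16.png

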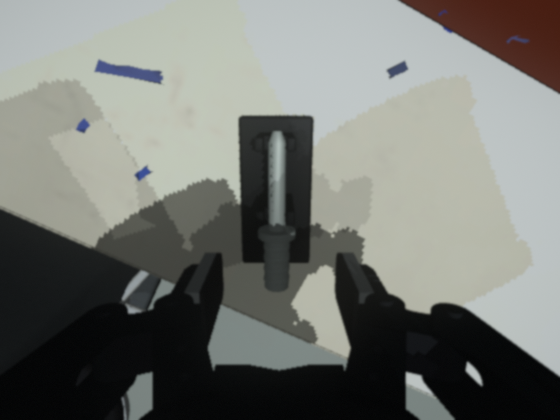

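arm_command(targets=[[0,0,0.004,0,0,0],[0,0,0.004,0,0,0],[0,0,0.004,0,0,0],[0,0,0,0,0,0]])

```text
clock: 17.85
eef_pos: [430.9, -300.0, -0.9]
tcp_rot: [3.141, 0.001, -1.104]
contact_force: [0.1, 0.4, 0.2]
opening: 0.582
```

Run:
```python
from rig import r
from h import *
S=cam(r,'scene','s17');W=cam(r,'wrist','w17');st(r)
im=cv2.imread('pics/s17.png')[140:210,340:430];cv2.imwrite('pics/c_s17.png',cv2.resize(np.clip(im*1.6,0,255).astype('uint8'),None,fx=8,fy=8,interpolation=cv2.INTER_CUBIC))
im=cv2.imread('pics/w17.png')[210:330,140:420];cv2.imwrite('pics/c_w17.png',cv2.resize(np.clip(im*2.,0,255).astype('uint8'),None,fx=2.8,fy=2.8,interpolation=cv2.INTER_CUBIC))
```

```text
t 17.95 tcp [ 431.3 -300.2   -0.3] rpy [ 3.1413  0.0005 -1.1041] F [-0.3 -0.2 -0.2] open 50.2 q [-0.61  0.47  1.98  0.    0.69  0.49]
```

View pics/c_s17.png

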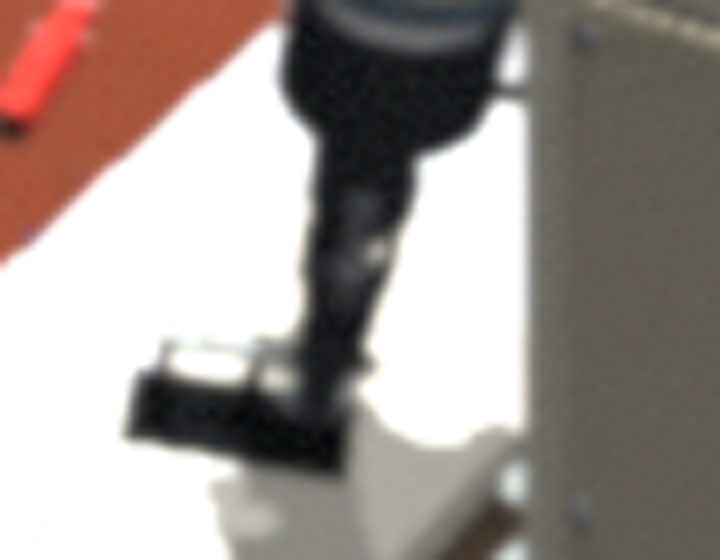

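View pics/c_w17.png

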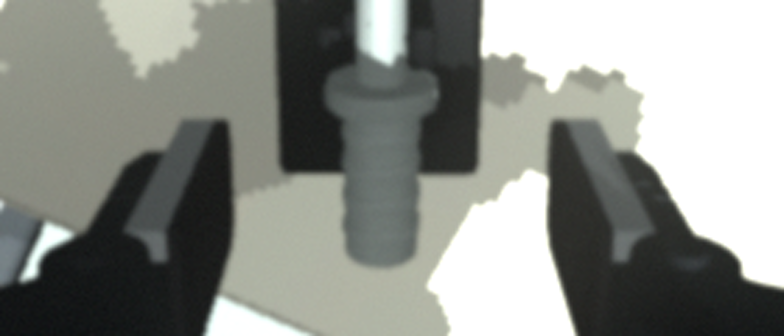

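arm_command(targets=[[0,0,0.004,0,0,0],[0,0,0.004,0,0,0],[0,0,0.004,0,0,0],[0,0,0.002,0,0,0],[0,0,0,0,0,0]])

```text
clock: 18.37
eef_pos: [431.1, -300.1, -14.6]
tcp_rot: [3.141, 0.001, -1.104]
contact_force: [0.2, 1.1, -0.3]
opening: 0.587
```

arm_command(targets=[[0,0,0,0,0,0],[0,0,0,0,0,0],[0,0,0,0,0,0],[0,0,0,0,0,0],[0,0,0,0,0,0],[0,0,0,0,0,0],[0,0,0,0,0,0],[0,0,0,0,0,0]], fingers=0.0, squeeze=60)

```text
clock: 19.03
eef_pos: [431.1, -299.8, -14.0]
tcp_rot: [3.141, 0.001, -1.104]
contact_force: [-1.4, 6.1, 3.0]
opening: 0.115
```

Run:
```python
from rig import r
from h import *
S=cam(r,'scene','s18');W=cam(r,'wrist','w18');st(r)
im=cv2.imread('pics/s18.png')[140:210,340:430];cv2.imwrite('pics/c_s18.png',cv2.resize(np.clip(im*1.6,0,255).astype('uint8'),None,fx=8,fy=8,interpolation=cv2.INTER_CUBIC))
im=cv2.imread('pics/w18.png')[100:300,180:380];cv2.imwrite('pics/c_w18.png',cv2.resize(np.clip(im*1.6,0,255).astype('uint8'),None,fx=3,fy=3,interpolation=cv2.INTER_CUBIC))
```

```text
t 19.13 tcp [ 431.2 -299.8  -14. ] rpy [ 3.1414  0.0009 -1.1041] F [-0.9  6.   3.7] open 10.0 q [-0.61  0.49  1.99  0.    0.66  0.49]
```

View pics/c_w18.png

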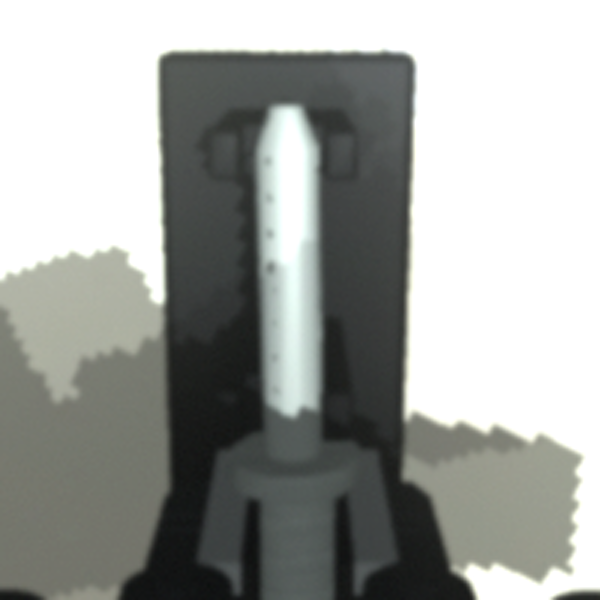

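View pics/c_s18.png

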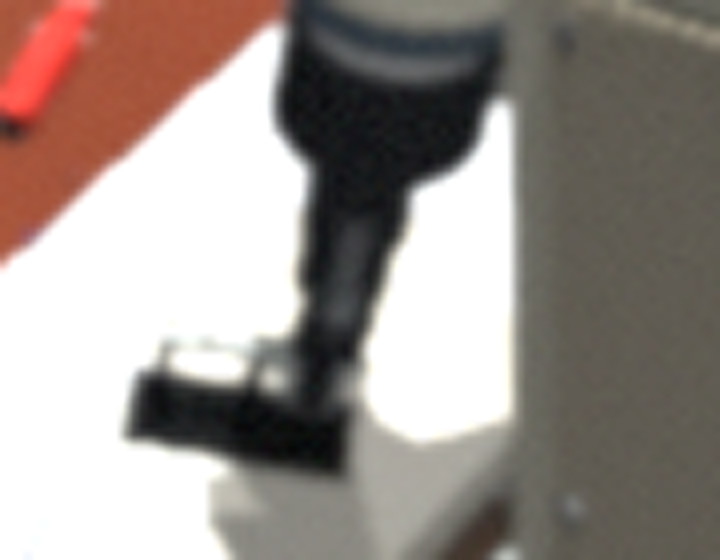

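arm_command(targets=[[0,0,-0.005,0,0,0],[0,0,-0.015,0,0,0],[0,0,-0.02,0,0,0],[0,0,-0.03,0,0,0],[0,0,-0.035,0,0,0],[0,0,-0.035,0,0,0],[0,0,-0.035,0,0,0],[0,0,-0.035,0,0,0],[0,0,-0.03,0,0,0],[0,0,-0.02,0,0,0],[0,0,0,0,0,0],[0,0,0,0,0,0]])

```text
clock: 20.13
eef_pos: [432.1, -301.2, 247.4]
tcp_rot: [-3.14, -0.003, -1.104]
contact_force: [-0.2, -0.1, -1.1]
opening: 0.116
```

Run:
```python
from rig import r
from h import *
S=cam(r,'scene','s19');W=cam(r,'wrist','w19');st(r)
im=cv2.imread('pics/w19.png')[100:300,180:380];cv2.imwrite('pics/c_w19.png',cv2.resize(np.clip(im*1.3,0,255).astype('uint8'),None,fx=3,fy=3,interpolation=cv2.INTER_CUBIC))
```

```text
t 20.23 tcp [ 430.9 -300.2  245.1] rpy [ 3.1409  0.0007 -1.1042] F [ 0.1 -0.5 -1.2] open 9.8 q [-0.61  0.15  1.78 -0.    1.21  0.49]
```

View pics/c_w19.png

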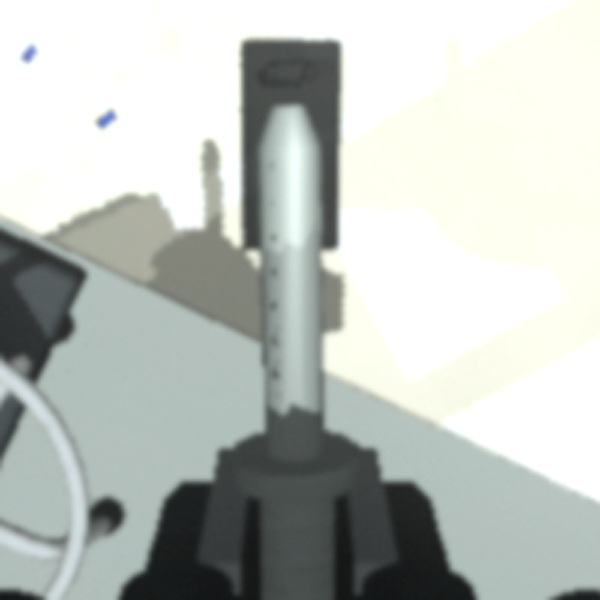

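View pics/s19.png

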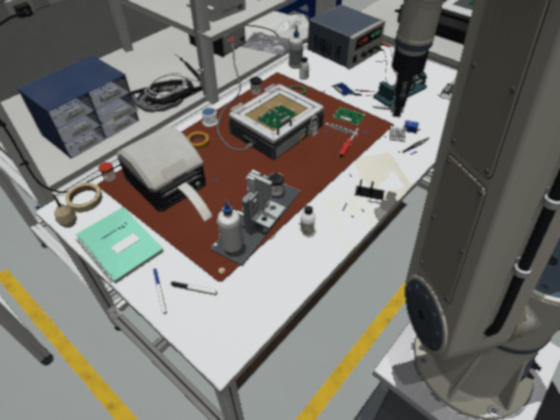

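Run:
```python
from rig import r
from h import *
s=r.sense();M=TR(s);t=np.array(s['eef_pos'])
W=load('w19');c=lambda u,v:(180+u/3-.33,100+v/3-.33)
for p in [(291,104),(292,240),(295,410)]:
    print(M.T@(onz(W,*c(*p),t[2]+54)-t))
W=load('w18');t2=np.array([431.2,-299.8,-14.]);
for p in [(287,104),(291,240),(293,410)]:
    print('18',M.T@(onz(W,*c(*p),40)-t2))
# target
h=H0+np.pi/2
print('goal tcp seated',toW((10,-31,106)),'yaw',H0)
P=toW((10,-31-60,106)); print('pre',P); print('lug hole now?'); plan(r,(P[0],P[1],245),(np.pi,0,H0))
```

```text
[ -0.0599 -61.1253 -54.0399]
[  0.0491 -44.3436 -54.029 ]
[  0.4279 -21.5638 -54.0144]
18 [ -0.9721 -60.955  -54.0391]
18 [ -0.5033 -44.2873 -54.0286]
18 [ -0.2601 -21.66   -54.014 ]
goal tcp seated [646.059  -22.3778 106.    ] yaw 0.1755
pre [656.535  -81.4562 106.    ]
lug hole now?
shift [-0.0939 -0.2999 -0.0001] rows 8 each [-0.0117 -0.0375 -0.    ]
turn [ 0.0001  0.0011 -1.2797] rows 11 each [ 0.      0.0001 -0.1163]
```

arm_command(targets=[[0,0,0,0,0,-0.08],[0,0,0,0,0,-0.12],[0,0,0,0,0,-0.12],[0,0,0,0,0,-0.12],[0,0,0,0,0,-0.12],[0,0,0,0,0,-0.12],[0,0,0,0,0,-0.12],[0,0,0,0,0,-0.12],[0,0,0,0,0,-0.12],[0,0,0,0,0,-0.12],[0,0,0,0,0,-0.12],[0,0,0,0,0,0],[0,0,0,0,0,0]])

```text
clock: 21.32
eef_pos: [430.9, -300.0, 244.7]
tcp_rot: [-3.14, 0.002, 0.172]
contact_force: [0.1, 1.2, -0.4]
opening: 0.117
```

Run:
```python
from rig import r
from h import *
st(r);P=toW((10,-101,225));plan(r,P,(np.pi,0,H0))
```

```text
t 21.32 tcp [ 430.9 -300.   244.7] rpy [-3.1401  0.0016  0.1721] F [ 0.1  1.2 -0.4] open 10.0 q [-0.61  0.15  1.78 -0.    1.21 -0.78]
shift [ 0.2598 -0.1667  0.0195] rows 8 each [ 0.0325 -0.0208  0.0024]
turn [-0.0015  0.0016 -0.0034] rows 1 each [-0.0015  0.0016 -0.0034]
```

arm_command(targets=[[0.02,-0.0127,0,0,0,-0.0034],[0.03,-0.019,0.0025,0,0,0],[0.03,-0.019,0.0025,0,0,0],[0.03,-0.0195,0.0025,0,0,0],[0.03,-0.0195,0.0025,0,0,0],[0.03,-0.0195,0.0025,0,0,0],[0.03,-0.0195,0.0025,0,0,0],[0.03,-0.0195,0.0025,0,0,0],[0.02,-0.013,0.002,0,0,0],[0.01,-0.0055,0,0,0,0],[0,0,0,0,0,0],[0,0,0,0,0,0]])

```text
clock: 22.32
eef_pos: [657.0, -90.2, 225.7]
tcp_rot: [-3.142, 0.002, 0.178]
contact_force: [-0.6, -0.8, 0.4]
opening: 0.115
```

Run:
```python
from rig import r
from h import *
W=cam(r,'wrist','w20');st(r);print(toS(r.sense()['eef_pos']))
```

```text
t 22.37 tcp [656.7 -90.8 226. ] rpy [3.1415 0.0014 0.1777] F [-0.2  0.  -0.7] open 9.8 q [-0.14  0.39  1.51 -0.    1.25 -0.32]
[   8.5016 -100.1901  226.0222]
```

View pics/w20.png

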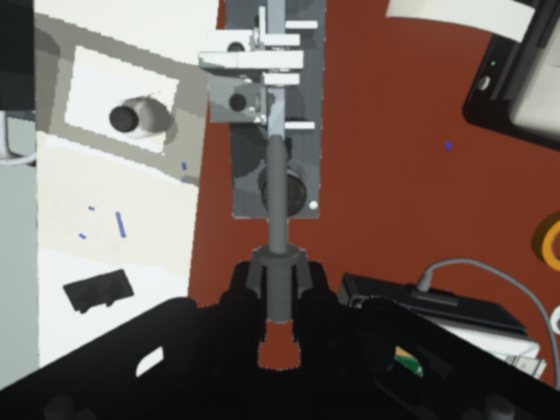

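Run:
```python
from rig import r
from h import *
crop('w20',190,0,150,160,5,'c_w20')
```

```text
(no output)
```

View pics/c_w20.png

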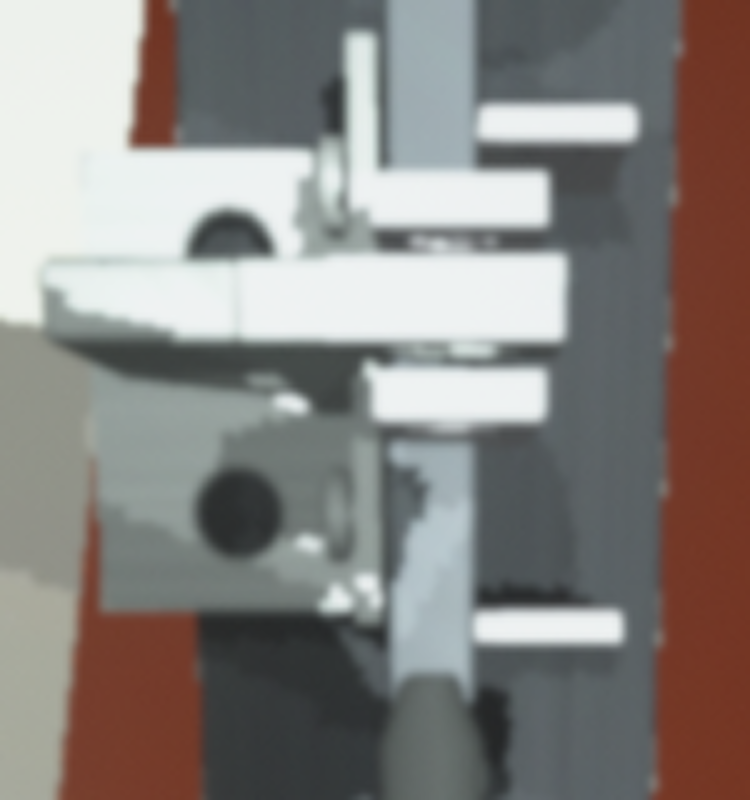

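Run:
```python
from rig import r
from h import *
W=load('w20');c=lambda u,v:(190+u/5-.4,0+v/5-.4)
for n,p,z in [('near cheek L',(370,395),172),('near R',(547,395),172),('near outer',(458,422),172),('far R',(550,200),172),('far outer',(458,170),172),('lug end',(567,298),171),('lug lo',(400,342),171),('lug hi',(400,256),171),('panel front low',(389,520),125),('panel rear',(473,520),125),('plate rear',(378,560),125),('tip',(430,675),280)]:
    print(n,toS(onz(W,*c(*p),z)))
print(W['xyz'])
```

```text
near cheek L [ -0.664  -11.2783 172.    ]
near R [ 22.0336 -11.2063 172.    ]
near outer [ 10.6384 -14.5078 172.    ]
far R [ 21.965  11.615 172.   ]
far outer [ 10.4843  14.9768 172.    ]
lug end [ 24.4019   0.4489 171.    ]
lug lo [  3.1825  -4.8226 171.    ]
lug hi [  3.223   5.289 171.   ]
panel front low [  0.1448 -25.8135 125.    ]
panel rear [ 13.3203 -25.7707 125.    ]
plate rear [ -1.626  -31.8616 125.    ]
tip [  8.1228 -39.1652 280.    ]
[645.3737 -22.108  406.6987]
```

arm_command(targets=[[0.0016,0,0.01,0,0,0.014],[0,0,0.02,0,0,0],[0,0,0.025,0,0,0],[0,0,0.025,0,0,0],[0,0,0.02,0,0,0],[0,0,0.015,0,0,0],[0,0,0.005,0,0,0],[0,0,0,0,0,0],[0,0,0,0,0,0]])

```text
clock: 23.12
eef_pos: [659.1, -90.4, 107.0]
tcp_rot: [3.141, -0.0, 0.164]
contact_force: [-0.4, -0.6, 0.2]
opening: 0.114
```

Run:
```python
from rig import r
from h import *
W=cam(r,'wrist','w21');S=cam(r,'scene','s21');st(r);print(toS(r.sense()['eef_pos']))
crop('w21',190,0,150,160,5,'c_w21')
im=cv2.imread('pics/s21.png')[140:250,220:320];cv2.imwrite('pics/c_s21.png',cv2.resize(im,None,fx=6,fy=6,interpolation=cv2.INTER_CUBIC))
```

```text
t 23.22 tcp [659.9 -90.2 107.9] rpy [ 3.1409 -0.002   0.1646] F [ 0.7 -0.1  0.3] open 9.7 q [-0.14  0.5   1.61 -0.    1.03 -0.3 ]
[  11.8293 -100.1926  107.878 ]
```

View pics/c_w21.png

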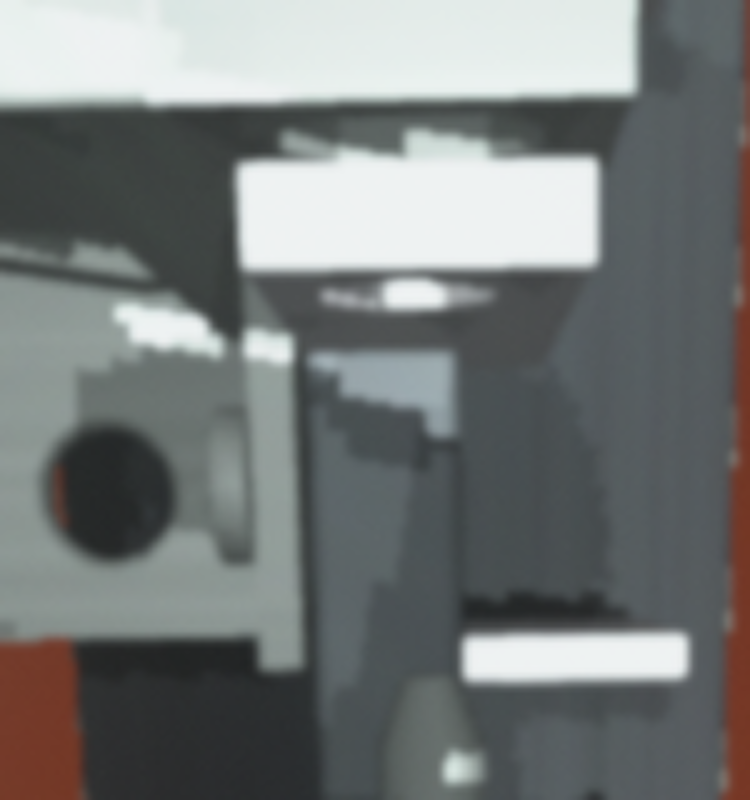

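View pics/c_s21.png

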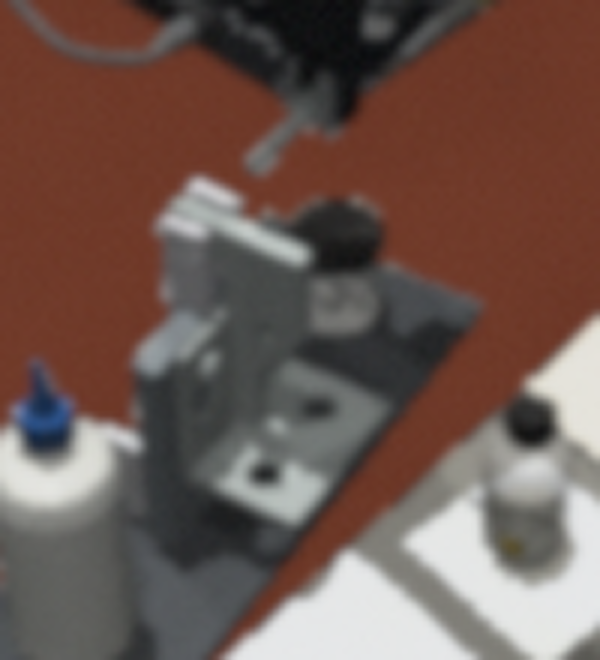

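Run:
```python
from rig import r
from h import *
W=load('w21');S=load('s21');c=lambda u,v:(190+u/5-.4,v/5-.4);d=lambda u,v:(220+u/6-.42,140+v/6-.42)
p=toS(onz(W,*c(430,678),161));print('tip',p)
for z in [155,160,165]: print(z,(proj(S,toW((p[0],p[1],z)))-[220,140]+.42)*6)
for q in [(0,-11.5,172),(22,-11.5,172),(22,11.5,172)]: print(q,(proj(S,toW(q))-[220,140]+.42)*6)
for n,q in [('chk near L',(241,268)),('near R',(598,266))]: print(n,toS(onz(W,*c(*q),172)))
print('hole', toS(onz(W,*c(410,296),160)))
L=[]
for i in range(5):
    r.grab_frame('top'); L.append(r.sense()['eef_pos'])
print(np.mean(L,axis=0),toS(np.mean(L,axis=0)),np.std(L,axis=0))
```

```text
tip [ 10.8853 -39.9697 161.    ]
155 [249.471  182.7071]
160 [249.0412 174.3108]
165 [248.6085 165.859 ]
(0, -11.5, 172) [233.545  201.2505]
(22, -11.5, 172) [190.6618 183.4159]
(22, 11.5, 172) [160.8556 215.1032]
chk near L [ -0.4309 -14.0835 172.    ]
near R [ 21.7612 -14.2081 172.    ]
hole [  9.8446 -14.2163 160.    ]
[659.7968 -89.8916 107.5967] [ 11.7388 -99.8754 107.5967] [0.1675 0.1184 0.2659]
```

Run:
```python
from h import *
im=cv2.imread('pics/s21.png')[150:190,240:290];cv2.imwrite('pics/c_s21b.png',cv2.resize(im,None,fx=14,fy=14,interpolation=cv2.INTER_CUBIC))
S=load('s21')
for q in [(10.9,-40,158),(10.9,-40,160),(10.9,-40,162),(10.9,-40,164),(11.3,-85,162),(22,-11.5,172),(22,-14.5,172)]: print(q,(proj(S,toW(q))-[240,150]+.46)*14)
```

```text
(10.9, -40, 158) [302.0791 275.0161]
(10.9, -40, 160) [301.6771 267.1641]
(10.9, -40, 162) [301.2741 259.2913]
(10.9, -40, 164) [300.8701 251.3977]
(11.3, -85, 162) [425.6643 121.9139]
(22, -11.5, 172) [165.4374 288.5305]
(22, -14.5, 172) [174.3879 279.0151]
```

View pics/c_s21b.png

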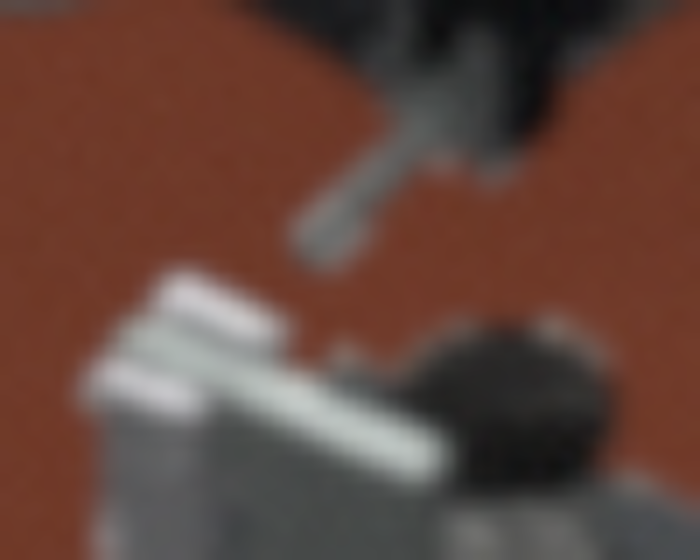

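arm_command(targets=[[0,-0.005,0.0017,0,0,0],[0,-0.008,0,0,0,0],[0,-0.006,0,0,0,0],[0,0,0,0,0,0],[0,0,0,0,0,0]])

```text
clock: 23.88
eef_pos: [656.0, -70.2, 104.8]
tcp_rot: [-3.142, 0.0, 0.166]
contact_force: [-0.2, -0.0, 0.2]
opening: 0.115
```

Run:
```python
from rig import r
from h import *
W=cam(r,'wrist','w22');S=cam(r,'scene','s22')
L=[]
for i in range(3):
    r.grab_frame('top'); L.append(r.sense()['eef_pos'])
print(toS(np.mean(L,axis=0)));st(r)
crop('w22',190,40,150,130,5,'c_w22')
im=cv2.imread('pics/s22.png')[150:190,240:290];cv2.imwrite('pics/c_s22.png',cv2.resize(im,None,fx=14,fy=14,interpolation=cv2.INTER_CUBIC))
```

```text
[ 11.4072 -80.7132 104.8118]
t 24.13 tcp [656.1 -71.2 104.8] rpy [ 3.1415 -0.      0.1652] F [ 0.3 -0.1  0.2] open 9.2 q [-0.11  0.49  1.63 -0.    1.02 -0.28]
```

View pics/c_w22.png

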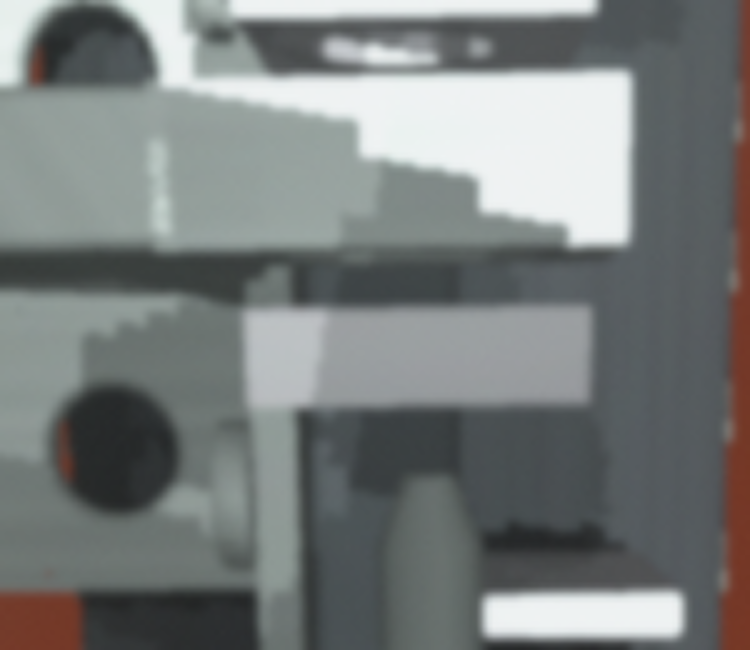

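View pics/c_s22.png

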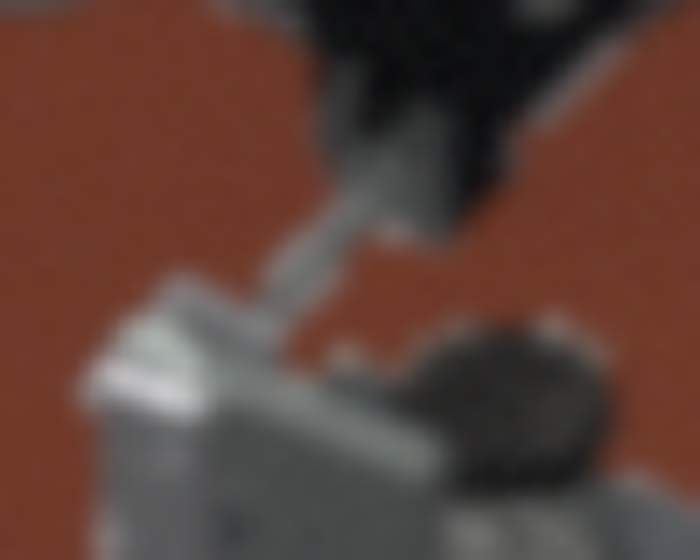

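Run:
```python
from rig import r
from h import *
W=load('w22');c=lambda u,v:(190+u/5-.4,40+v/5-.4)
print('tip',toS(onz(W,*c(431,476),159.5)),'shank',toS(onz(W,*c(432,600),159.5)))
for q in [(245,405),(592,402)]: print(toS(onz(W,*c(*q),172)))
```

```text
tip [ 11.276  -19.3829 159.5   ] shank [ 11.2533 -28.3136 159.5   ]
[ -0.5086 -13.9642 172.    ]
[ 21.7632 -13.9657 172.    ]
```

arm_command(targets=[[-0.0006,0,-0.001,0,0,0],[0,-0.003,0,0,0,0],[0,-0.003,0,0,0,0],[0,-0.003,0,0,0,0],[0,-0.003,0,0,0,0],[0,0,0,0,0,0],[0,0,0,0,0,0]])

```text
clock: 24.72
eef_pos: [653.5, -58.9, 105.8]
tcp_rot: [3.142, 0.0, 0.166]
contact_force: [-0.0, -0.7, -0.2]
opening: 0.114
```

Run:
```python
from rig import r
from h import *
W=cam(r,'wrist','w23')
print(toS(r.sense()['eef_pos']),SR.T@r.sense()['contact_force']);st(r)
crop('w23',190,60,150,130,5,'c_w23')
```

```text
[ 10.9596 -68.4417 105.8153] [ 0.0584 -0.5368 -0.1193]
t 24.77 tcp [653.5 -59.1 105.8] rpy [ 3.1415 -0.0001  0.1656] F [ 0.2 -0.5 -0.1] open 9.4 q [-0.09  0.49  1.64 -0.    1.02 -0.26]
```

View pics/c_w23.png

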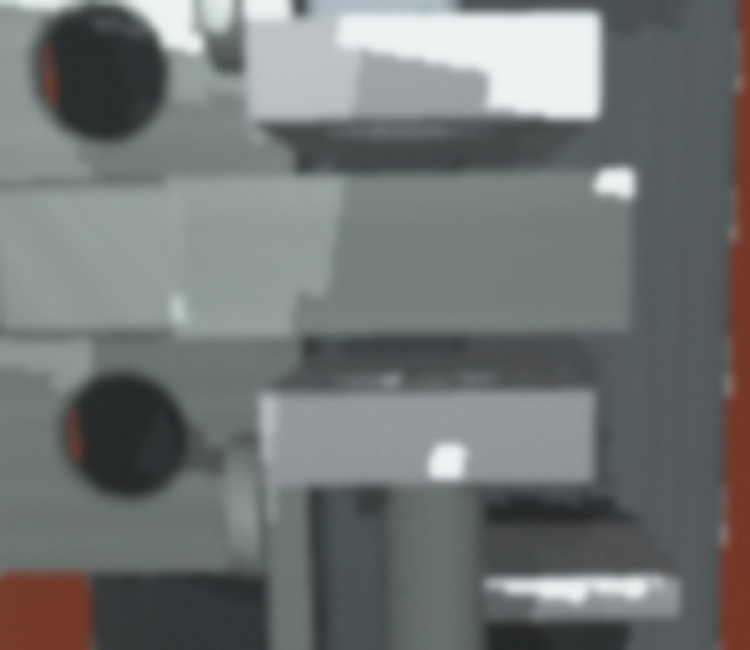

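The pin tip has entered the near cheek with no force reading. Pushing on.

arm_command(targets=[[0,-0.003,0,0,0,0],[0,-0.003,0,0,0,0],[0,-0.003,0,0,0,0],[0,-0.003,0,0,0,0],[0,-0.003,0,0,0,0],[0,0,0,0,0,0]])

```text
clock: 25.27
eef_pos: [650.9, -43.8, 105.8]
tcp_rot: [-3.141, 0.0, 0.166]
contact_force: [-0.5, -0.4, -0.5]
opening: 0.115
```

Run:
```python
from rig import r
from h import *
W=cam(r,'wrist','w24')
print(toS(r.sense()['eef_pos']),SR.T@r.sense()['contact_force']);st(r)
crop('w24',190,90,150,130,5,'c_w24')
```

```text
[ 11.074  -53.2173 105.8168] [-0.5673 -0.1998 -1.0357]
t 25.32 tcp [651.  -44.1 105.8] rpy [ 3.1416 -0.      0.1658] F [-0.5 -0.3 -1. ] open 9.6 q [-0.07  0.48  1.64  0.    1.02 -0.24]
```

View pics/c_w24.png

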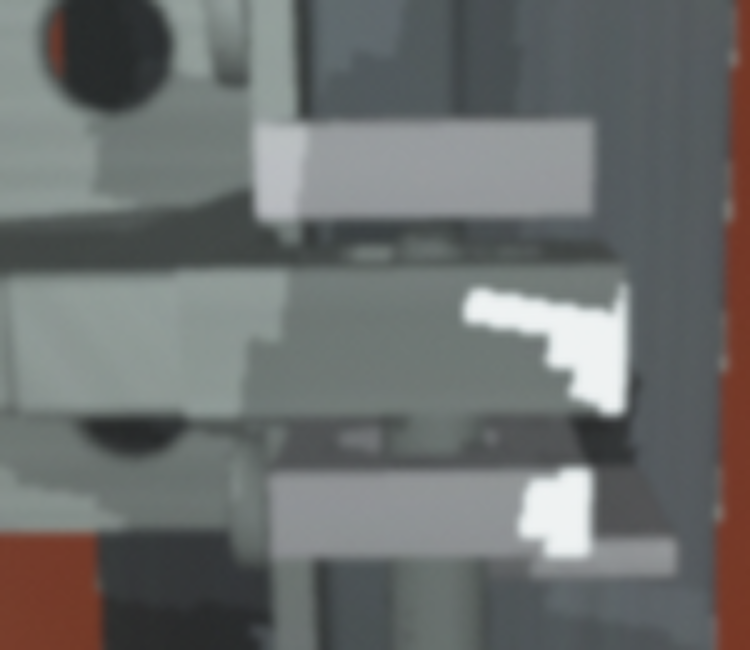

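The pin is through the lug, with the tip showing at (430,245) in the crop and no force reading. Continuing.

arm_command(targets=[[0,-0.003,0,0,0,0],[0,-0.003,0,0,0,0],[0,-0.003,0,0,0,0],[0,-0.003,0,0,0,0],[0,-0.003,0,0,0,0],[0,-0.003,0,0,0,0],[0,0,0,0,0,0]])

```text
clock: 25.9
eef_pos: [647.9, -26.1, 105.8]
tcp_rot: [-3.141, 0.0, 0.166]
contact_force: [-0.5, -0.4, 0.1]
opening: 0.115
```

Run:
```python
from rig import r
from h import *
W=cam(r,'wrist','w25')
print(toS(r.sense()['eef_pos']),SR.T@r.sense()['contact_force']);st(r)
crop('w25',190,110,150,130,5,'c_w25')
```

```text
[ 11.2428 -35.2254 105.8162] [ 0.632   0.2678 -0.2223]
t 25.95 tcp [648.  -26.3 105.8] rpy [-3.1416  0.      0.1657] F [ 0.6  0.4 -0.2] open 9.4 q [-0.04  0.48  1.65  0.    1.01 -0.21]
```

View pics/c_w25.png

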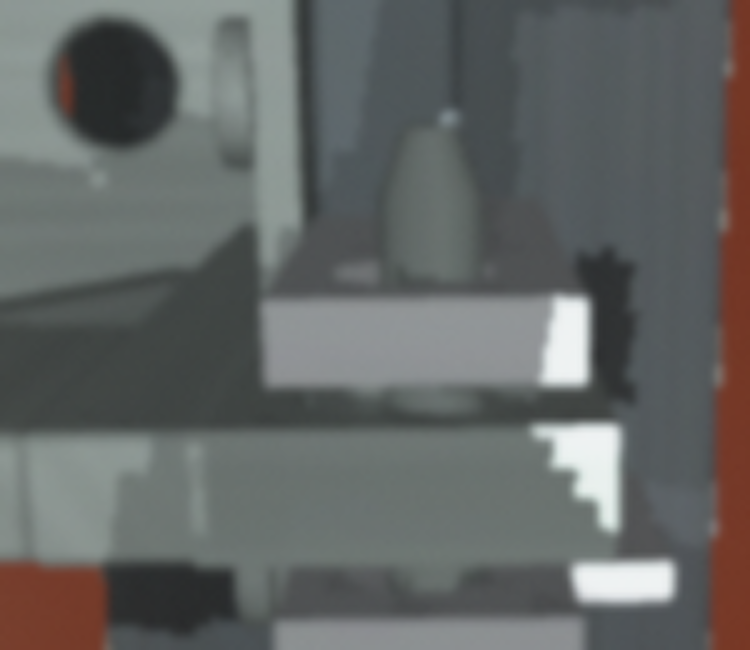

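Through both cheeks. About 4–5 mm remain until the head seats, so small steps until contact.

arm_command(targets=[[0,-0.001,0,0,0,0],[0,-0.001,0,0,0,0],[0,-0.001,0,0,0,0],[0,-0.0005,0,0,0,0],[0,0,0,0,0,0]])

```text
clock: 26.37
eef_pos: [647.5, -23.2, 105.8]
tcp_rot: [-3.142, -0.0, 0.165]
contact_force: [-0.0, 0.2, -0.7]
opening: 0.113
```

arm_command(targets=[[0,-0.0005,0,0,0,0],[0,-0.0005,0,0,0,0],[0,0,0,0,0,0]])

```text
clock: 26.62
eef_pos: [647.3, -22.2, 105.8]
tcp_rot: [-3.142, 0.0, 0.165]
contact_force: [-0.9, 0.4, -0.2]
opening: 0.114
```

Run:
```python
from rig import r
from h import *
W=cam(r,'wrist','w26')
print(toS(r.sense()['eef_pos']),SR.T@r.sense()['contact_force']);st(r)
crop('w26',190,110,150,150,5,'c_w26')
```

```text
[ 11.268  -31.0876 105.8018] [ 0.1154 -0.0764  0.9357]
t 26.67 tcp [647.3 -22.2 105.8] rpy [3.1416 0.     0.1653] F [ 0.1 -0.1  0.9] open 10.4 q [-0.04  0.48  1.66 -0.    1.01 -0.2 ]
```

View pics/c_w26.png

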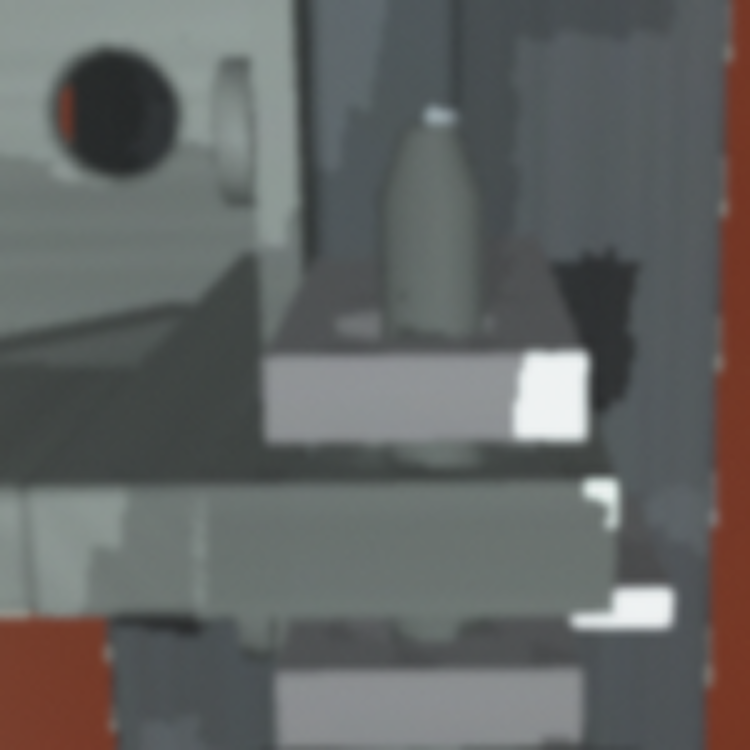

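Almost there. Another 1.5 mm in half-millimetre steps, checking for contact.

arm_command(targets=[[0,-0.0005,0,0,0,0],[0,-0.0005,0,0,0,0],[0,0,0,0,0,0]])

```text
clock: 26.92
eef_pos: [647.1, -21.2, 105.8]
tcp_rot: [-3.142, 0.0, 0.165]
contact_force: [-0.3, 0.5, -0.1]
opening: 0.112
```

arm_command(targets=[[0,-0.0005,0,0,0,0],[0,0,0,0,0,0]])

```text
clock: 27.08
eef_pos: [647.1, -20.8, 105.8]
tcp_rot: [3.142, -0.0, 0.165]
contact_force: [0.3, -0.2, 0.2]
opening: 0.116
```

arm_command(targets=[[0,-0.0005,0,0,0,0],[0,-0.0005,0,0,0,0],[0,0,0,0,0,0]])

```text
clock: 27.33
eef_pos: [647.1, -20.7, 105.9]
tcp_rot: [3.14, -0.0, 0.166]
contact_force: [1.7, -4.4, -0.6]
opening: 0.118
```

Run:
```python
from rig import r
from h import *
W=cam(r,'wrist','w27')
print(toS(r.sense()['eef_pos']),SR.T@r.sense()['contact_force']);st(r)
im=cv2.imread('pics/w27.png')[120:290,190:340];cv2.imwrite('pics/c_w27.png',cv2.resize(np.clip(im*1.6,0,255).astype('uint8'),None,fx=4,fy=4,interpolation=cv2.INTER_CUBIC))
```

```text
[ 11.2877 -29.537  105.8188] [ 0.469  -5.4386  0.0146]
t 27.38 tcp [647.1 -20.7 105.8] rpy [ 3.1402 -0.0001  0.1654] F [ 1.4 -5.3  0. ] open 9.8 q [-0.03  0.47  1.66 -0.    1.01 -0.2 ]
```

View pics/c_w27.png

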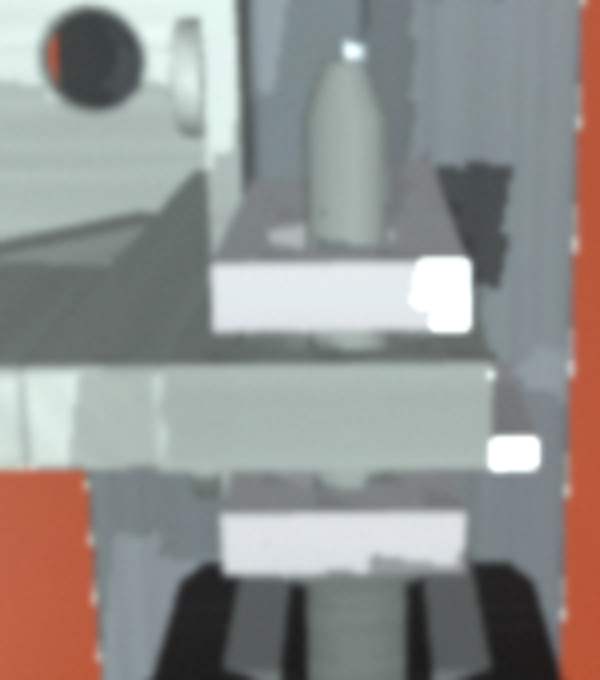

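The reaction force reads about 5 N and the head sits against the cheek. Releasing and lifting away.

arm_command(targets=[[0,0,0,0,0,0],[0,0,0,0,0,0],[0,0,0,0,0,0],[0,0,0,0,0,0],[0,0,0,0,0,0]], fingers=0.035)

```text
clock: 27.8
eef_pos: [646.9, -19.5, 105.8]
tcp_rot: [-3.141, 0.0, 0.165]
contact_force: [0.0, 0.7, 0.0]
opening: 0.412
```

Run:
```python
from rig import r
from h import *
W=cam(r,'wrist','w28');st(r)
im=cv2.imread('pics/w28.png')[120:320,180:380];cv2.imwrite('pics/c_w28.png',cv2.resize(np.clip(im*1.6,0,255).astype('uint8'),None,fx=3,fy=3,interpolation=cv2.INTER_CUBIC))
```

```text
t 27.85 tcp [646.9 -19.6 105.8] rpy [-3.1414  0.      0.1654] F [ 1.  -0.  -0.9] open 35.2 q [-0.03  0.47  1.66  0.    1.01 -0.2 ]
```

View pics/c_w28.png

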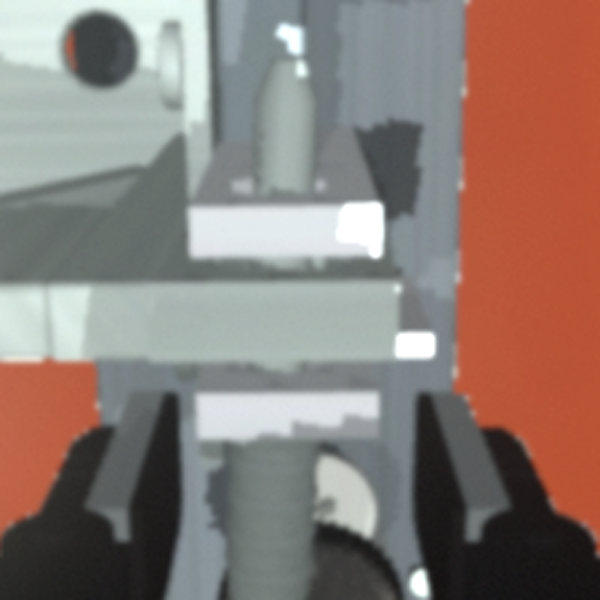

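Released, and the fingers are clear on both sides. Lifting up and moving back toward -y for a last look.

arm_command(targets=[[0,0,-0.01,0,0,0],[0,0,-0.025,0,0,0],[0,0,-0.035,0,0,0],[0,0,-0.035,0,0,0],[0,0,-0.035,0,0,0],[0,0.02,-0.02,0,0,0],[0,0.03,-0.02,0,0,0],[0,0.03,0,0,0,0],[0,0.01,0,0,0,0],[0,0,0,0,0,0],[0,0,0,0,0,0]])

```text
clock: 28.77
eef_pos: [661.2, -108.3, 285.5]
tcp_rot: [-3.141, 0.001, 0.164]
contact_force: [0.5, -0.2, -0.4]
opening: 0.409
```

Run:
```python
from rig import r
from h import *
W=cam(r,'wrist','w29');S=cam(r,'scene','s29');T=cam(r,'top','t29');st(r)
crop('w29',180,0,180,150,4,'c_w29')
crop('s29',210,150,110,110,5.4,'c_s29')
a=cv2.imread('pics/top0.png').astype(int);b=cv2.imread('pics/t29.png').astype(int)
```

```text
t 28.92 tcp [ 661.3 -107.1  285.3] rpy [-3.1408  0.001   0.1664] F [-0.4 -0.  -0.4] open 34.8 q [-0.16  0.36  1.42  0.    1.36 -0.33]
```

View pics/c_w29.png

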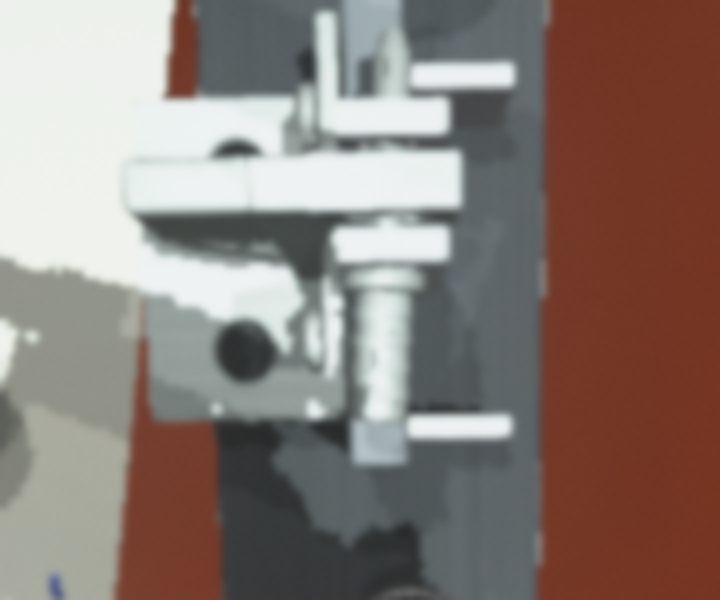

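View pics/c_s29.png

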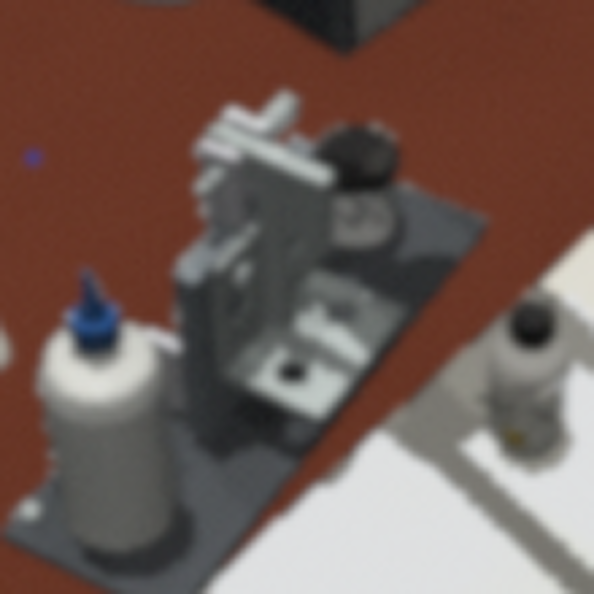

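Run:
```python
from h import *
W=load('w29');c=lambda u,v:(180+u/4-.4,v/4-.4)
for n,p,z in [('tip',(393,28),158),('head front?',(385,266),162),('head rear',(385,288),162),('grip end',(382,420),158),('lug end',(461,180),171),('lug y lo',(400,208),171),('lug y hi',(400,150),171),('cheek out',(390,262),172),('cheek R',(449,245),172),('cheek L',(333,245),172)]: print(n,toS(onz(W,*c(*p),z)))
a=load('top0')['image'];b=load('t29')['image']
for n,(x,y) in {'wash':(244,188),'jar':(327,178),'small':(309,234)}.items():
    w=18;t=a[y-w:y+w,x-w:x+w];res=cv2.matchTemplate(b[y-w-10:y+w+10,x-w-10:x+w+10],t,cv2.TM_CCOEFF_NORMED);_,m,_,l=cv2.minMaxLoc(res);print(n,m,l[0]-10,l[1]-10)
```

```text
tip [ 11.1949  30.4727 158.    ]
head front? [  9.044  -14.2752 162.    ]
head rear [  8.9887 -18.5121 162.    ]
grip end [  7.9699 -44.6076 158.    ]
lug end [ 24.274    0.2824 171.    ]
lug y lo [ 12.2134  -4.6641 171.    ]
lug y hi [ 12.3188   5.794  171.    ]
cheek out [ 10.1182 -14.6983 172.    ]
cheek R [ 21.8707 -11.6856 172.    ]
cheek L [ -1.1618 -11.437  172.    ]
wash 0.9964059591293335 0 0
jar 0.14277760684490204 -10 2
small 0.22719818353652954 -1 -1
```

Run:
```python
from rig import r
from h import *
a=load('scene0')['image'];b=load('s29')['image']
for n,(x,y,w) in {'wash':(231,225,18),'jar':(277,182,9),'small':(308,213,10)}.items():
    t=a[y-w:y+w,x-w:x+w];res=cv2.matchTemplate(b[y-w-8:y+w+8,x-w-8:x+w+8],t,cv2.TM_CCOEFF_NORMED);_,m,_,l=cv2.minMaxLoc(res);print(n,round(m,2),l[0]-8,l[1]-8)
st(r);print(r.sign_off())
```

```text
wash 1.0 0 0
jar 0.7 3 0
small 0.9 0 0
t 28.92 tcp [ 661.3 -107.1  285.3] rpy [-3.1408  0.001   0.1664] F [-0.4 -0.  -0.4] open 34.8 q [-0.16  0.36  1.42  0.    1.36 -0.33]
the job is handed in; nothing more can be done
None
```

The rack is hung on both studs, the pin is seated through the fork and the lug, and the job was handed in at 28.9 s of the 59 s. I entered the keyholes, pressed the rack back and slid it down. I then inserted the pin from the jar side, since the wash bottle blocks the other side.

**Last checks**
- **Pin:** the tip measured y = +30.5 mm (30.5 expected) and the grip end −44.6 mm (−44.5 expected), so the head is seated. It sits about 0.04 rad off the fork axis.
- **Rack:** it rests about 1.7 mm forward, inside its 2.5 mm play, and about 0.5 mm sideways. I judged its height from contact at the expected height while lowering, and did not measure it separately afterwards.
- **Bottles and jar:** the wash bottle and the small bottle matched their starting place in the scene view with no shift. The jar matched only weakly (score 0.70, offset 3 pixels), with the rack now beside it in that view. In the top view the jar and the small bottle gave no usable match. In the picture the jar stands upright in its place.
- **Robot:** it ended clear of everything with near-zero contact force.

**What disagreed:** the real fingertips sit about 37 mm behind the reported TCP. Because of that, the first pin grasp closed on nothing, and the rack had been held only near the top of its tongue. I lowered the tool in small steps with the force watched, and the second pin grasp held.

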